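# Re-trim the packing bench photo-eye with a tuning tool

### The job

Take the white plastic tuning tool out of its stand, seat its blade right down in the slot of the brass screw on the control box and turn the screw until its pointer lines up with the raised tab at the edge of the scale, then put the tool back in its stand, upright and fully home, and let go. Press and turn the screw gently (under 15 N), only with the tool, do not touch the pointer or the tab, and leave the other things on the bench where they are.

Things in the scene. Friction and masses are not known exactly. Their poses are not given: they have to be found in the camera images.
- tool_handle (a point): centre of the handle of the loose white plastic tuning tool (about 40 g, 100 mm long), standing in its stand, blade down. The handle is a flat paddle 28 (x) by 12 (y) by 45 mm (z): grip it across the 12 mm (y). Below it: a round guard 28 mm across, 5 mm thick, its underside 50 mm above the tip; a round shaft 14 mm across; the blade. z points up from tip to handle
- blade_tip (a point): middle of the tuning tool's blade tip, on the tool's axis, 77.5 mm below the handle's centre. The blade is 14 mm wide (along the tool's x, as is the paddle's width), 2.4 mm thick (y) and 10 mm long. Same axes as the handle
- stand: fixed black block 70 x 70 x 60 mm high with an upright hole 19 mm across and 57 mm deep in the middle of its top; origin at the centre of its underside. The tool hangs in the hole, its guard resting on the block's top, the blade tip then 10 mm above the bench; it may be turned any way in it
- screw: slotted brass screw, 22 mm across, upright on the control box. Origin on its axis, level with its top face, 85 mm above the bench; z up; x towards the pointer's tip. The slot crosses the top through the axis, 4.4 mm wide, 5 mm deep, within 0.5 rad either side of this x (that angle is not measured: see or feel it). It is sprung: sinks when pressed, 1 N plus 4 N per mm, bottom at 6 mm
- pointer: flat dark steel pointer 5 mm wide, fixed to the screw and turning with it, from 15 to 45 mm from its axis, 61 to 64 mm above the bench. Origin on the axis, x along the pointer. Turning the screw counterclockwise seen from above brings it to the tab, 0.6 to 1.2 rad away; friction 0.02 N m, it stays where left and can be turned back. Not to be touched
- pointer_tip (a point): tip of the pointer, 45 mm from the screw's axis, 64 mm above the bench
- index_tab: raised aluminium tab 16 x 6 x 10 mm on the rim of the white round scale (124 mm across), 50 to 66 mm from the screw's axis, its top 68 mm above the bench. Origin on the screw's axis 85 mm above the bench, x towards the tab. Not to be touched
- tab_mark (a point): the point 45 mm from the screw's axis, in line with the middle of the tab, where the pointer's tip has to stand
- carton: bystander: brown carton 80 x 120 x 60 mm, origin at the centre of its underside
- tape_roll: bystander: roll of brown tape lying flat, 100 mm across, 48 mm high, origin at the centre of its underside
- tape_gun: bystander: hand tape dispenser lying flat, 90 mm roll, blue frame and black handle, 30 mm high, origin under the roll's centre
- station: fixed grey control box 150 x 150 x 55 mm high, origin at the centre of its underside; on its top a white round scale 124 mm across and, in the middle, the screw
Mind the look-alikes: they are no part of the job. What is meant by the station is not orange, and is the smaller of those in its own colour.

How it is judged (in metres and radians):
On the way, in this order (a step that is already met when the one before it is completed fails the run):
1. the tool's blade is seated at least 3 mm deep in the screw's slot (z of blade_tip in the frame of screw below -0.003 m and horizontal distance between blade_tip and screw below 0.004 m), for 0.2 s.
2. with the blade still in the slot, the pointer has been turned to within 4 mm of the tab's mark (all of step 1 and horizontal distance between pointer_tip and tab_mark below 0.004 m), for 0.2 s.
At the end, for the whole second after the job is handed in: the pointer's tip is within 4 mm of the tab's mark; the tool is back in its stand, upright within 0.1 rad, its blade tip less than 14 mm above the bench (guard down on the block) and within 7 mm of the hole's axis, released and at rest (horizontal distance between pointer_tip and tab_mark below 0.004 m and horizontal distance between blade_tip and stand below 0.007 m and height (world z) of blade_tip below 0.014 m and angle between tool_handle's own z axis and vertical below 0.1 rad and linear speed of tool below 0.02 m/s); the robot touches nothing.
It fails at once if the screw is pressed or turned with more than 15 N (contact force between screw and anything else above 15 N).
It fails at once if the pointer is touched (contact force between pointer and anything else above 0.5 N).
It fails at once if the tab is touched (contact force between index_tab and anything else above 0.5 N).
It fails at once if the gripper touches the screw (contact force between screw and the fingers above 0.5 N or contact force between screw and the arm above 0.5 N).
It fails at once if a bystander is moved more than 20 mm (distance of any of carton, tape_roll, tape_gun from where it was at the start of the episode above 0.02 m).
It also fails if it takes over 64 s, if anything falls off the work surface, if the arm or the gripper's body presses on something with over 40 N, if the wrist force passes 120 N, or if a joint passes its speed limit or range.

### The arm

A 6-joint arm with a two-finger parallel gripper is mounted at the origin on the work surface. World frame = base frame: x ahead of the robot, y to its left, z up, the work surface at z = 0. Lengths are in m, angles in degrees, forces in N, time in s.
With the tool pointing down it reaches from about 0.325 to 0.85 m from the base axis. Payload 4.4 kg.
Tool frame: the origin (TCP) lies between the finger pads; the fingertips stand 25 mm ahead of it and the grasp point (between the pads) lies 6 mm ahead of it (tip_extent is the x of the fingertips in the tool frame, in m); x points along the fingers, z is the direction in which the jaws open and shut, and the axes are right-handed (so a half turn about x gives the same grasp; the last joint's range is limited). The gripper opens to 94 mm and grips with 3 to 60 N. Pads are 16 mm wide; open, the fingers measure 119 mm over their backs; the gripper's body (75 mm by 177 mm) begins 78 mm behind the grasp point.
Start: joints at [-74.857, 11.837, 88.321, -0, 79.842, -8.623], TCP at [0.232, -0.526, 0.23] pointing down, gripper open.
Joint ranges: [-156.59, 156.59], [-49.26, 127.26], [12.9, 141.05], [-63.56, 243.56], [4.71, 150.69], [-161.64, 161.64]. Speed limits (degrees/s): [159.86, 159.86, 180, 180, 180, 180].

### API

Orientations are given as a 3x3 rotation matrix whose columns are the frame's x, y, z axes.
In Python, from cell import * gives the robot as it stands.
- The arm moves only by the tool jog_arm, never from a script. Its argument "motion" is one flat list of numbers, 7 for each row, row after row: the shift along the tool's x, y, z in units of 12 cm (1.0 is 12 cm), then the turn, a rotation vector about the tool's x, y, z in units of 90 degrees (1.0 is 90 degrees), then the opening, from 0 (shut) to 1 (fully open). A call has 1 to 8 rows; each row is the pose to reach, as a shift and turn from the pose commanded when the call began, along the tool's axes at that moment; what a row does not reach only later rows make up. A row lasts 1/12 s, in which the tool goes at most 41.7 mm and 7.16 degrees, less where a joint would pass 70% of its speed; a pose out of reach is approached as far as the arm can. A call with a number of a shift or a turn outside -1 to 1 is refused whole. A call with a gripper value outside its range is refused whole. The fingers move at their own pace and stop on an object; "squeeze" is the grip in N (left out, the last holds). Time passes only in rows, so rows that repeat a pose let the fingers close. It gives the time, the measured TCP pose, the force and the opening at its end, in the units of the state.
- sense(): the state, without advancing time (a new reading comes with each control period).
- get_image(name): name is "scene" or "top" or "wrist"; returns a dict with "color" (400x640x3 uint8, blue, green, red), "intrinsics" (3x3 intrinsics, pixels), "view" (4x4, takes a point from world to camera coordinates); the wrist camera has in their place "hand_eye" (4x4, takes a point from camera to tool coordinates, whose origin is the TCP and whose axes are the tool frame's). Camera axes: x right, y down, z forward; pixel columns grow to the right and rows downward; lengths in m; the calibration is good to about 2 mm. A picture is of the moment at which its call begins: read the wrist's pose just before it. There is no depth.
- job_done(): hands the job in, once; it reports no verdict.
The state is a dict: "clock": time; "q": joint angles; "joint_vel": joint speeds; "effort": joint torques, N m; "tool_pos": TCP position; "eef_rot": TCP orientation; "wrist_force": force on the tool from outside, world axes, zero at the start; "moment": the same for the moment, N m; "width": finger opening in m.
Only numpy, scipy, OpenCV 4.12 (cv2) and the standard library are available. Lean on these libraries where they do the work, as an engineer would, in place of code of your own. Each camera call takes 0.05 s, during which the arm holds its last target.

## Working session

There is one attempt and no reset: what is moved stays moved. The work goes in short steps, Python scripts to look and compute and a tool call to move; the robot and the scene stay as the last step left them, time stands still between calls to the robot, and variables do not carry over. Pictures are saved under pics/ and viewed, and the job is handed in when it is done.

Besides the shell and the picture viewer there is one more tool, called as name(argument=value, ...), one argument or row to a line, values as JSON. jog_arm: Moves the arm, as the interface text tells. Its arguments: {"type":"object","properties":{"motion":{"type":"array"},"squeeze":{"type":"number"}},"required":["motion"]}

```bash
ls -la; mkdir -p pics; python3 - <<'E'
from cell import *
import cv2
s=sense()
for k,v in s.items(): print(k,v)
for n in ("scene","top","wrist"):
    g=get_image(n); cv2.imwrite(f"pics/{n}0.png",g["color"]); print(n,g["intrinsics"],g.get("view",g.get("hand_eye")))
    import pickle; pickle.dump(g,open(f"pics/{n}0.pkl","wb"))
E
```

```text
total 12
drwxr-xr-x  3 agent agent 4096 Dec  5 22:58 .
drwxr-xr-x 23 root  root  4096 Dec  5 22:58 ..
drwxr-xr-x  2 agent agent 4096 Dec  5 22:58 pics
clock 0.0
q [-7.48583412e+01  1.18826891e+01  8.84016114e+01  1.29607972e-03
  7.98409435e+01 -8.62260476e+00]
joint_vel [ 0.0588246   0.01098303  0.06467936  0.02361926 -0.05982978  0.01934135]
effort [ 6.50668753e-04 -3.70875227e+01 -2.81416762e+01  6.97630760e-02
  3.62246926e-02 -1.84534420e-04]
tool_pos [ 0.23151919 -0.52554021  0.22933259]
eef_rot [[-5.49482340e-04  9.15212902e-01  4.02970274e-01]
 [ 2.11584445e-03  4.02970497e-01 -9.15210523e-01]
 [-9.99997611e-01  3.49730396e-04 -2.15787331e-03]]
wrist_force [ 0.32546724 -0.1714777  -0.61447923]
moment [ 0.01161206 -0.03109087  0.00623301]
width 0.09389828595076513
scene [[411.35045372   0.         317.43551879]
 [  0.         411.35045372 202.67889614]
 [  0.           0.           1.        ]] [[ 0.85101486  0.52508455 -0.00774109 -0.49711481]
 [ 0.29431758 -0.48911089 -0.82106498 -0.12106318]
 [-0.43491479  0.69646016 -0.57078225  1.46220779]
 [ 0.          0.          0.          1.        ]]
top [[438.61363028   0.         325.26070812]
 [  0.         438.61363028 197.27369289]
 [  0.           0.           1.        ]] [[-0.00449806 -0.99982545  0.01813387 -0.01450455]
 [-0.99726433  0.0031471  -0.07385093  0.59399067]
 [ 0.07378097 -0.01841645 -0.99710441  1.23314607]
 [ 0.          0.          0.          1.        ]]
wrist [[308.8442603    0.         319.17519951]
 [  0.         308.8442603  195.17903091]
 [  0.           0.           1.        ]] [[-7.91388034e-04 -2.43092365e-01  9.70002823e-01 -1.55377760e-01]
 [-2.78805055e-04 -9.70003035e-01 -2.43092646e-01  6.92847443e-02]
 [ 9.99999648e-01 -4.62822301e-04  6.99873415e-04 -2.09356432e-04]
 [ 0.00000000e+00  0.00000000e+00  0.00000000e+00  1.00000000e+00]]
```

View pics/scene0.png

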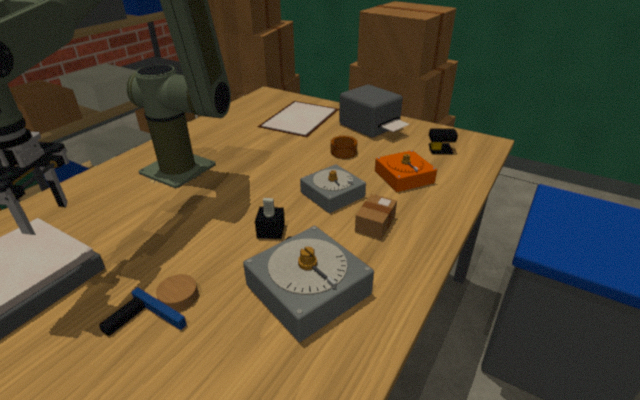

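View pics/top0.png

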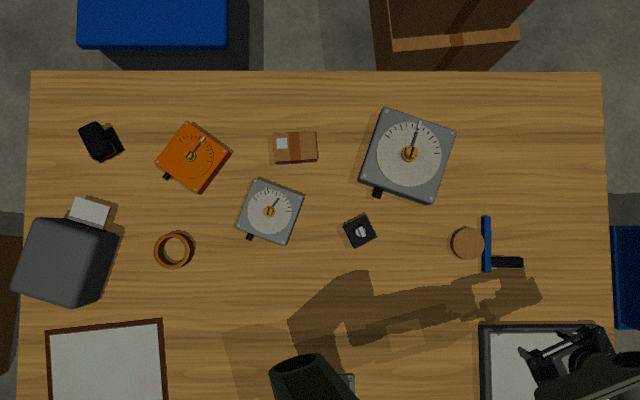

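View pics/wrist0.png

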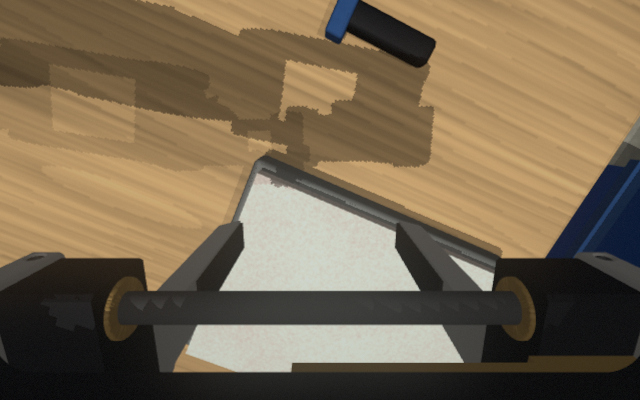

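Three stations show in the top view: orange at (193,157), a large grey one at (408,155) and a small grey one at (270,211). The one meant is grey and the smaller of the greys, so it is the one at (270,211). The stand with the white tool is at (360,231). I'll check both in an enlarged crop and measure them.

```bash
cat > h.py <<'E'
import numpy as np, cv2, pickle
def ray(g,u,v,T=None):
    K=g["intrinsics"]; d=np.linalg.inv(K)@[u,v,1]
    if T is None: T=np.linalg.inv(g["view"])
    return T[:3,3], T[:3,:3]@d
def onz(g,u,v,z,T=None):
    c,d=ray(g,u,v,T); return c+d*(z-c[2])/d[2]
def proj(g,p,T=None):
    V=g["view"] if T is None else np.linalg.inv(T)
    q=V@np.r_[p,1]; q=g["intrinsics"]@q[:3]; return q[:2]/q[2]
def wristT(s,g):
    M=np.eye(4); M[:3,:3]=s["eef_rot"]; M[:3,3]=s["tool_pos"]; return M@g["hand_eye"]
E
python3 - <<'E'
from h import *
t=pickle.load(open("pics/top0.pkl","rb")); s=pickle.load(open("pics/scene0.pkl","rb"))
a=t["color"]; 
A=cv2.resize(a[170:250,225:310],None,fx=6,fy=6,interpolation=cv2.INTER_CUBIC)
B=cv2.resize(a[205:257,335:385],None,fx=6,fy=6,interpolation=cv2.INTER_CUBIC)
B=cv2.copyMakeBorder(B,0,A.shape[0]-B.shape[0],0,0,cv2.BORDER_CONSTANT)
cv2.imwrite("pics/topcrop.png",cv2.convertScaleAbs(np.hstack([A[:, :490],B]),alpha=1.4))
b=s["color"]
cv2.imwrite("pics/scenecrop.png",cv2.resize(cv2.convertScaleAbs(b[155:245,250:375],alpha=1.4),None,fx=6,fy=6,interpolation=cv2.INTER_CUBIC))
print("station corner span", [onz(t,u,v,.055)[:2].round(3) for u,v in ((259,178),(305,190),(284,244),(236,228))])
print("screw",onz(t,269.5,211.5,.085),"stand",onz(t,360,231,.06))
E
```

```text
station corner span [array([0.646, 0.168]), array([0.612, 0.04 ]), array([0.463, 0.098]), array([0.507, 0.231])]
screw [0.55116151 0.13542845 0.085     ] stand [ 0.49736893 -0.11167239  0.06      ]
```

View pics/topcrop.png

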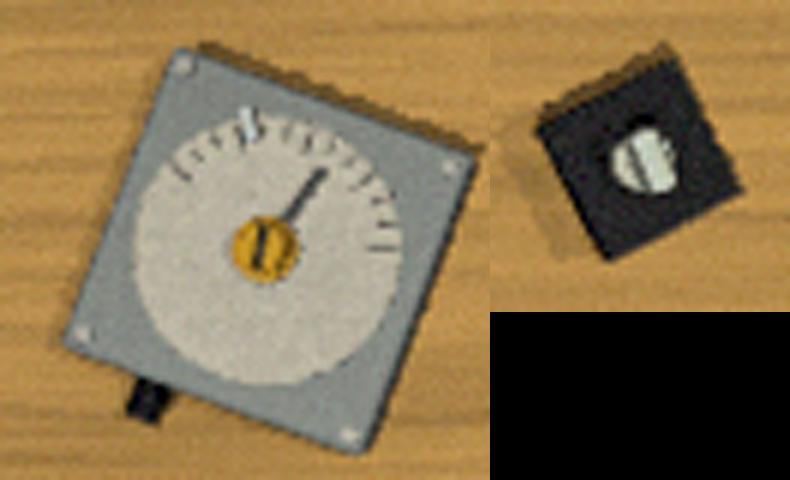

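View pics/scenecrop.png

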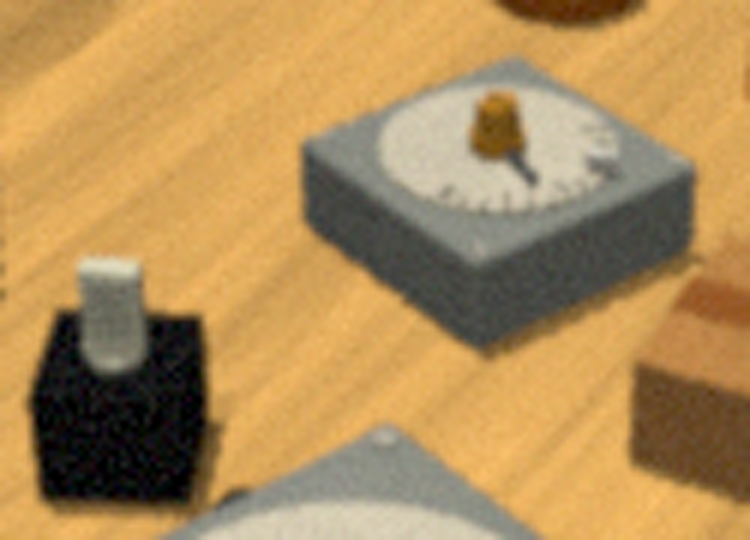

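The crops confirm the small grey station (a grey box, not orange, about 150 mm between adjacent corners) with its tab at top-crop (249,125), pointer tip at (322,172) and screw at (264,248). I'm moving the wrist camera over the stand.

jog_arm(
  motion=[-0.05, 0.285, -0.19, 0, 0, 0, 1, -0.1, 0.57, -0.38, 0, 0, 0, 1, -0.17, 0.855, -0.567, 0, 0, 0, 1, -0.17, 0.855, -0.567, 0, 0, 0, 1],
)

```text
clock: 0.48
tool_pos: [0.3015, -0.4179, 0.2519]
eef_rot: [[0.003, 0.913, 0.408], [0.002, 0.408, -0.913], [-1.0, 0.003, -0.001]]
wrist_force: [0.5, -0.3, -0.3]
width: 0.0941
```

jog_arm(
  motion=[0, 0.855, -0.567, 0, 0, 0, 1, 0, 0.855, -0.567, 0, 0, 0, 1, 0, 0.855, -0.567, 0, 0, 0, 1],
)

```text
clock: 0.73
tool_pos: [0.365, -0.3179, 0.2507]
eef_rot: [[0.0, 0.916, 0.402], [0.0, 0.402, -0.916], [-1.0, 0.0, -0.0]]
wrist_force: [1.2, -1.4, -0.4]
width: 0.0937
```

jog_arm(
  motion=[0, 0.855, -0.567, 0, 0, 0, 1, 0, 0.855, -0.567, 0, 0, 0, 1, 0, 0.855, -0.567, 0, 0, 0, 1],
)

```text
clock: 0.98
tool_pos: [0.4317, -0.2137, 0.2507]
eef_rot: [[0.0, 0.915, 0.403], [-0.0, 0.403, -0.915], [-1.0, 0.0, 0.0]]
wrist_force: [0.7, -0.5, -0.1]
width: 0.0939
```

jog_arm(
  motion=[0, 0.855, -0.567, 0, 0, 0, 1, 0, 0.855, -0.567, 0, 0, 0, 1, 0, 0.855, -0.567, 0, 0, 0, 1, 0, 0.855, -0.567, 0, 0, 0, 1, 0, 0.855, -0.567, 0, 0, 0, 1],
)

```text
clock: 1.4
tool_pos: [0.4981, -0.1103, 0.2505]
eef_rot: [[-0.001, 0.913, 0.407], [-0.0, 0.407, -0.913], [-1.0, -0.001, -0.0]]
wrist_force: [-0.3, -0.9, -0.7]
width: 0.0941
```

```bash
cat > snap.py <<'E'
from cell import *
from h import *
import sys
def snap(tag):
    s=sense(); g=get_image("wrist"); g["T"]=wristT(s,g); g["s"]=s
    cv2.imwrite(f"pics/{tag}.png",g["color"]); pickle.dump(g,open(f"pics/{tag}.pkl","wb")); return g
if __name__=="__main__": snap(sys.argv[1])
E
python3 snap.py w1
```

```text
(no output)
```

View pics/w1.png

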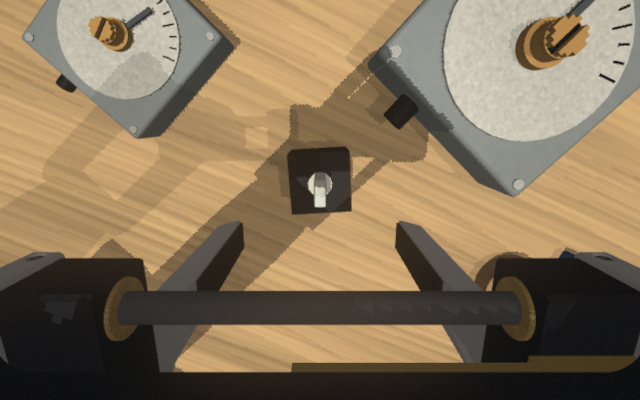

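```bash
python3 - <<'E'
from h import *
g=pickle.load(open("pics/w1.pkl","rb"))
a=g["color"][135:225,265:375]
cv2.imwrite("pics/w1c.png",cv2.resize(cv2.convertScaleAbs(a,alpha=1.3),None,fx=6.5,fy=6.5,interpolation=cv2.INTER_NEAREST))
E
```

```text
(no output)
```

View pics/w1c.png

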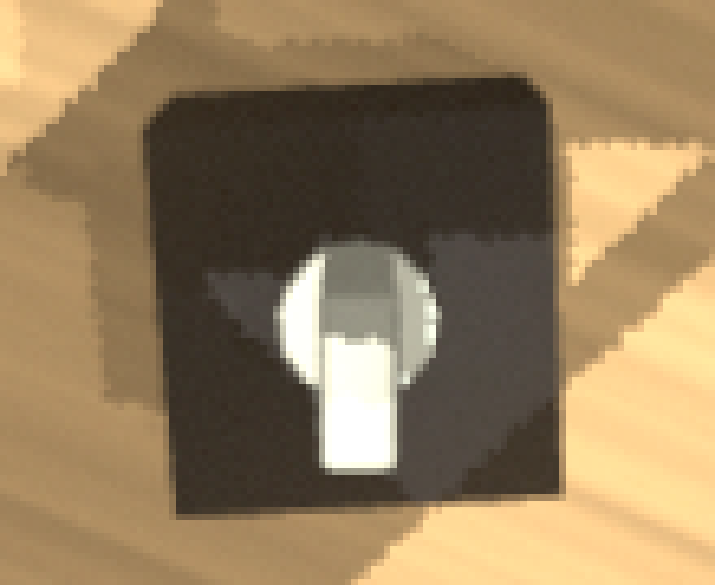

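The paddle (top face at crop (322–397, 338–470)) is almost exactly lined up, with its thin side across the jaws. I'm measuring it.

```bash
python3 - <<'E'
from h import *
g=pickle.load(open("pics/w1.pkl","rb")); T=g["T"]; R=g["s"]["eef_rot"]; p=g["s"]["tool_pos"]
print(p)
f=lambda x,y:(x/6.5+265-.5,y/6.5+135-.5)
hsv=cv2.cvtColor(g["color"],cv2.COLOR_BGR2HSV)
m=((hsv[...,2]>185)&(hsv[...,1]<60)).astype(np.uint8); m[:, :300]=0;m[:,345:]=0;m[:170]=0;m[215:]=0
m2=m.copy(); m2[:187]=0
c=max(cv2.findContours(m2,0,2)[0],key=cv2.contourArea); r=cv2.minAreaRect(c); print(r)
P=[onz(g,*f(*q),.110,T) for q in ((323,339),(396,337),(397,471),(322,470))]
print("corners tool", [(R.T@(q-p)).round(4) for q in P])
print("size",np.linalg.norm(P[0]-P[1]),np.linalg.norm(P[1]-P[2]))
print("centre world",np.mean(P,0), "tool",R.T@(np.mean(P,0)-p))
G=onz(g,*f(358.5,318),.0625,T); print("guard",G)
S=[onz(g,*f(*q),.060,T) for q in ((172,118),(547,100),(562,492),(177,517))]
print("stand", np.mean(S,0),[np.linalg.norm(S[i]-S[(i+1)%4]) for i in range(4)], (S[1]-S[0])[:2],)
# cross-check top view
t=pickle.load(open("pics/top0.pkl","rb")); print("top proj of guard centre",proj(t,G))
E
```

```text
[ 0.49810683 -0.11026502  0.25046275]
((319.5, 196.5), (19.0, 9.0), 90.0)
corners tool [array([ 0.1405,  0.0038, -0.0049]), array([0.1405, 0.0041, 0.0061]), array([ 0.1405, -0.017 ,  0.0064]), array([ 0.1405, -0.0168, -0.0051])]
size 0.011017065159072316 0.0210463037533146
centre world [ 0.49232002 -0.11351088  0.11      ] tool [ 0.14046821 -0.00648818  0.00062652]
guard [ 0.49544555 -0.1120633   0.0625    ]
stand [ 0.49643302 -0.11276037  0.06      ] [np.float64(0.06437632822186334), np.float64(0.07023356209354342), np.float64(0.06948777112805475), np.float64(0.07172830702396787)] [ 0.02896689 -0.05749114]
top proj of guard centre [360.2367915  231.70148533]
```

The tool axis is at about (0.4955, -0.112). Guard and stand give the same centre within 1 mm, and the paddle is 11 × 28 mm (part of its top is in shadow), as it should be. Before grasping, I'll look at the screw from above with an empty gripper.

jog_arm(
  motion=[0, 0.615, -0.84, 0, 0, 0, 1, 0, 0.615, -0.84, 0, 0, 0, 1, 0, 0.615, -0.84, 0, 0, 0, 1, 0, 0.615, -0.84, 0, 0, 0, 1],
)

```text
clock: 1.78
tool_pos: [0.5248, 0.0141, 0.2508]
eef_rot: [[0.0, 0.914, 0.406], [0.003, 0.406, -0.914], [-1.0, 0.002, -0.003]]
wrist_force: [-0.2, 0.4, -0.4]
width: 0.0939
```

jog_arm(
  motion=[0, 0.615, -0.84, 0, 0, 0, 1, 0, 0.615, -0.84, 0, 0, 0, 1, 0, 0.615, -0.84, 0, 0, 0, 1, 0, 0.615, -0.84, 0, 0, 0, 1, 0, 0.615, -0.84, 0, 0, 0, 1, 0, 0.615, -0.84, 0, 0, 0, 1],
)

```text
clock: 2.28
tool_pos: [0.5514, 0.1301, 0.2505]
eef_rot: [[-0.001, 0.916, 0.401], [-0.001, 0.401, -0.916], [-1.0, -0.001, 0.001]]
wrist_force: [0.1, 0.2, -0.3]
width: 0.094
```

```bash
python3 - <<'E'
from snap import *
g=snap("w2"); print(g["s"]["tool_pos"],g["s"]["q"],g["s"]["wrist_force"])
p=proj(g,np.array([.551,.1354,.085]),g["T"]); print(p)
u,v=map(int,p); a=g["color"][max(0,v-65):v+55,u-65:u+65]; print(max(0,v-65),u-65)
cv2.imwrite("pics/w2c.png",cv2.resize(a,None,fx=5,fy=5,interpolation=cv2.INTER_NEAREST))
E
```

```text
[0.55140696 0.13012888 0.25050427] [ 4.56318253e+00  9.98835986e+00  8.81008274e+01 -6.44056805e-02
  8.19641293e+01  7.09038049e+01] [ 0.11655606  0.21411915 -0.34363429]
[314.32460825 183.21966111]
118 249
```

View pics/w2c.png

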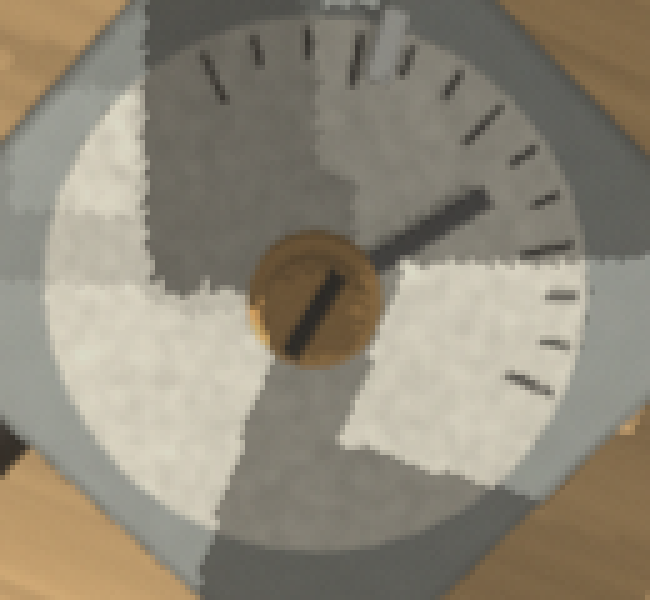

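View pics/w2.png

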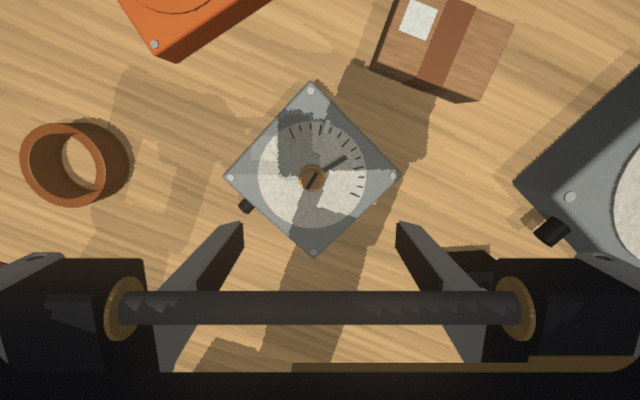

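```bash
python3 - <<'E'
from h import *
g=pickle.load(open("pics/w2.pkl","rb"))
a=g["color"]
A=cv2.convertScaleAbs(a[155:200,290:355],alpha=2.0); cv2.imwrite("pics/w2d.png",cv2.resize(A,None,fx=12,fy=12,interpolation=cv2.INTER_NEAREST))
A=cv2.convertScaleAbs(a[110:160,290:355],alpha=1.8); cv2.imwrite("pics/w2e.png",cv2.resize(A,None,fx=12,fy=12,interpolation=cv2.INTER_NEAREST))
E
```

```text
(no output)
```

View pics/w2d.png

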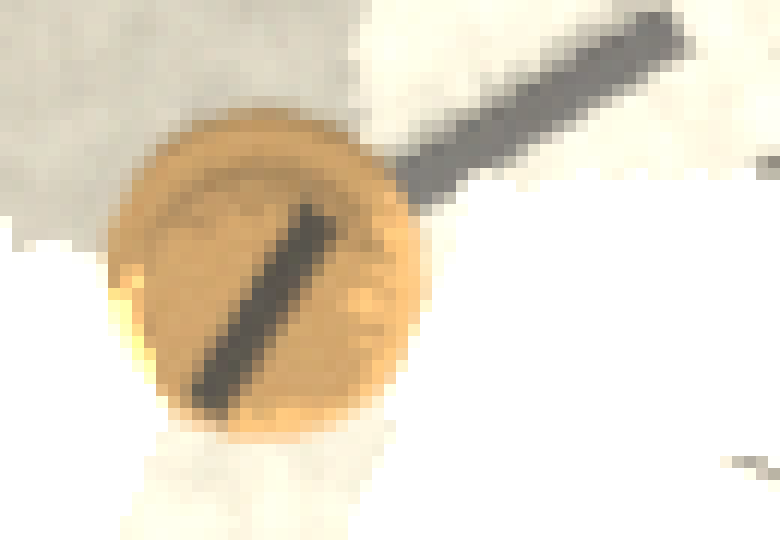

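View pics/w2e.png

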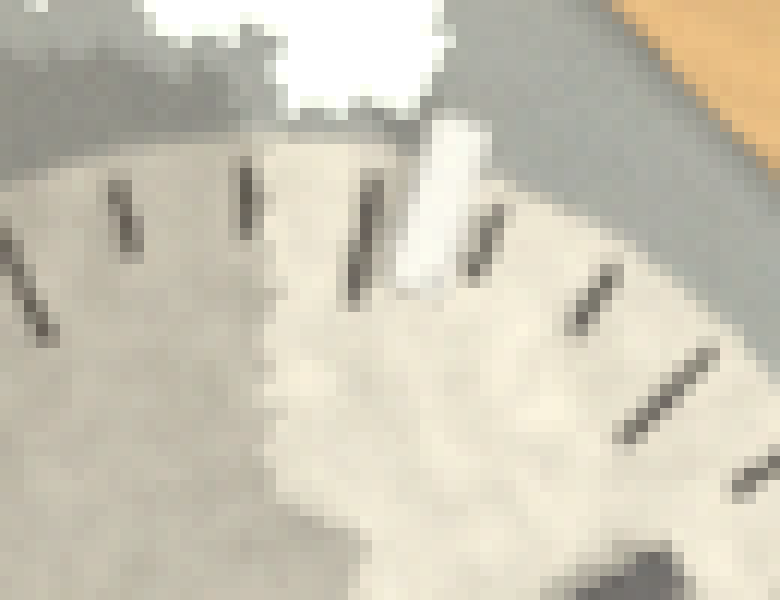

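```bash
python3 - <<'E'
from h import *
g=pickle.load(open("pics/w2.pkl","rb")); T=g["T"]; R=g["s"]["eef_rot"]; p=g["s"]["tool_pos"]
f=lambda x,y,oy:(x/12+290-.5,y/12+oy-.5)
s1=onz(g,*f(320,215,155),.085,T); s2=onz(g,*f(210,400,155),.085,T)
c=(s1+s2)/2; print("slot",s1,s2,np.linalg.norm(s1-s2),"c",c)
top=onz(g,*f(262,299,155),.085,T); print("top-face circle centre",top)
tip=onz(g,*f(677,32,155),.064,T); t1=onz(g,*f(462,122,110),.068,T); t0=onz(g,*f(418,282,110),.068,T)
disc=onz(g,(45+583)/2/5+249-.5,(17+550)/2/5+118-.5,.056,T); print("scale disc",disc)
for C in (c,top,disc):
    ang=lambda q:np.degrees(np.arctan2(*(q-C)[1::-1]))
    print("C",C[:2],"ptr",ang(tip),np.linalg.norm((tip-C)[:2]),"tab",ang((t0+t1)/2),ang(t0),ang(t1),np.linalg.norm((t0-C)[:2]),np.linalg.norm((t1-C)[:2]))
print("tab own dir",np.degrees(np.arctan2(*(t1-t0)[1::-1])))
print("slot dir",np.degrees(np.arctan2(*(s1-s2)[1::-1])), "tool y dir",np.degrees(np.arctan2(R[1,1],R[0,1])))
E
```

```text
slot [0.56242207 0.13823935 0.085     ] [0.54327066 0.14054924 0.085     ] 0.019290210233068872 c [0.55284637 0.1393943  0.085     ]
top-face circle centre [0.55350047 0.13993129 0.085     ]
scale disc [0.55353551 0.1407168  0.056     ]
C [0.55284637 0.1393943 ] ptr -36.403155651460146 0.04350912505676706 tab 7.902502960585468 7.85728388308638 7.937607455450613 0.05006156392476297 0.06448569205060493
C [0.55350047 0.13993129] ptr -37.4885644369275 0.04330912000236841 tab 7.454731449579942 7.3434068702447375 7.540875506937586 0.0493421721862495 0.0637652247169531
C [0.55353551 0.1407168 ] ptr -38.332497434250776 0.043764130669167005 tab 6.6684007882367595 6.441571472483325 6.8438305472813346 0.049213124967700715 0.06363212151364059
tab own dir 8.216381801808343
slot dir -6.87736335346641 tool y dir 23.66838419167015
```

The screw axis is at about (0.553, 0.1395). The pointer is at -37° with its tip 43.5 mm out, and the tab at +7.5° from 50 to 64 mm out. That leaves about 45° (0.78 rad) of turn, within the range given. The slot is at about -7°. Now back to the stand to grasp the tool.

jog_arm(
  motion=[0, -0.618, 0.831, 0, 0, 0, 1, 0, -0.618, 0.831, 0, 0, 0, 1, 0, -0.618, 0.831, 0, 0, 0, 1, 0, -0.618, 0.831, 0, 0, 0, 1],
)

```text
clock: 2.67
tool_pos: [0.5221, 0.0029, 0.2508]
eef_rot: [[-0.001, 0.919, 0.394], [-0.004, 0.394, -0.919], [-1.0, -0.003, 0.003]]
wrist_force: [1.2, 0.6, -0.3]
width: 0.0938
```

jog_arm(
  motion=[0.2, -0.618, 0.831, 0, 0, 0, 1, 0.2, -0.618, 0.831, 0, 0, 0, 1, 0.35, -0.618, 0.831, 0, 0, 0, 1, 0.35, -0.618, 0.831, 0, 0, 0, 1, 0.35, -0.618, 0.831, 0, 0, 0, 1, 0.35, -0.618, 0.831, 0, 0, 0, 1],
)

```text
clock: 3.17
tool_pos: [0.4956, -0.1109, 0.2088]
eef_rot: [[-0.0, 0.917, 0.4], [0.001, 0.4, -0.917], [-1.0, 0.0, -0.001]]
wrist_force: [0.5, 0.6, 0.6]
width: 0.094
```

```bash
python3 - <<'E'
from snap import *
g=snap("w3"); print(g["s"]["tool_pos"],g["s"]["eef_rot"].round(4))
a=cv2.convertScaleAbs(g["color"][130:330,240:400],alpha=1.4)
cv2.imwrite("pics/w3c.png",cv2.resize(a,None,fx=3,fy=3,interpolation=cv2.INTER_NEAREST))
E
```

```text
[ 0.49558471 -0.11085781  0.20880434] [[-4.000e-04  9.165e-01  4.000e-01]
 [ 1.000e-03  4.000e-01 -9.165e-01]
 [-1.000e+00  0.000e+00 -1.000e-03]]
```

View pics/w3c.png

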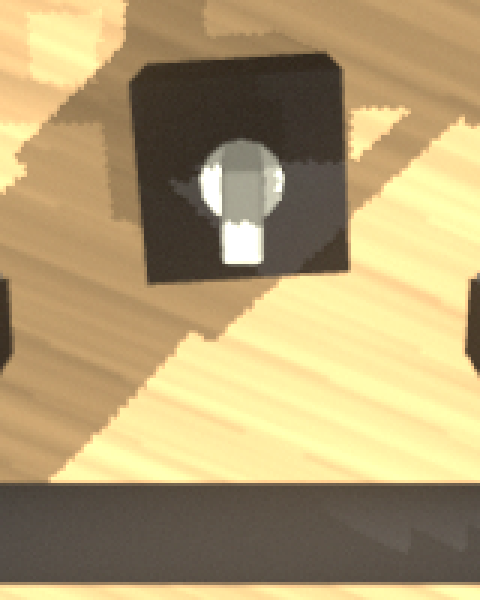

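The paddle is centred to about 1 mm (crop column 243) and square to the jaws. Descending, closing the gripper and checking.

jog_arm(
  motion=[0.25, 0, 0.01, 0, 0, 0, 1, 0.5, 0, 0.01, 0, 0, 0, 1, 0.7, 0, 0.01, 0, 0, 0, 1, 0.85, 0, 0.01, 0, 0, 0, 1, 0.93, 0, 0.01, 0, 0, 0, 1, 0.93, 0, 0.01, 0, 0, 0, 0.7, 0.93, 0, 0.01, 0, 0, 0, 0.5, 0.93, 0, 0.01, 0, 0, 0, 0.3],
  squeeze=20,
)

```text
clock: 3.88
tool_pos: [0.4982, -0.1112, 0.099]
eef_rot: [[0.003, 0.915, 0.404], [-0.001, 0.404, -0.915], [-1.0, 0.002, 0.002]]
wrist_force: [0.4, -0.2, 0.9]
width: 0.0774
```

jog_arm(
  motion=[0, 0, 0, 0, 0, 0, 0.2, 0, 0, 0, 0, 0, 0, 0.1, 0, 0, 0, 0, 0, 0, 0, 0, 0, 0, 0, 0, 0, 0, 0, 0, 0, 0, 0, 0, 0, 0, 0, 0, 0, 0, 0, 0],
  squeeze=20,
)

```text
clock: 4.38
tool_pos: [0.4966, -0.1113, 0.0974]
eef_rot: [[0.0, 0.915, 0.403], [-0.0, 0.403, -0.915], [-1.0, 0.0, 0.0]]
wrist_force: [0.5, -0.1, -0.4]
width: 0.0373
```

jog_arm(
  motion=[0, 0, 0, 0, 0, 0, 0, 0, 0, 0, 0, 0, 0, 0, 0, 0, 0, 0, 0, 0, 0, 0, 0, 0, 0, 0, 0, 0, 0, 0, 0, 0, 0, 0, 0, 0, 0, 0, 0, 0, 0, 0],
  squeeze=20,
)

```text
clock: 4.88
tool_pos: [0.4965, -0.1112, 0.0972]
eef_rot: [[-0.0, 0.915, 0.403], [0.0, 0.403, -0.915], [-1.0, -0.0, -0.0]]
wrist_force: [-0.4, 0.2, 0.1]
width: 0.012
```

```bash
python3 snap.py w4
```

```text
(no output)
```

View pics/w4.png

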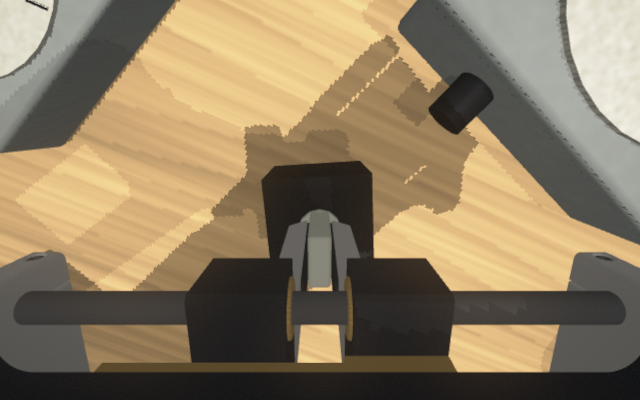

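Gripped at width 12.0 mm, so the tip is 87 mm below the TCP. Lifting.

jog_arm(
  motion=[-0.1, 0, 0, 0, 0, 0, 0, -0.25, 0, 0, 0, 0, 0, 0, -0.45, 0, 0, 0, 0, 0, 0, -0.65, 0, 0, 0, 0, 0, 0, -0.85, 0, 0, 0, 0, 0, 0, -0.95, 0, 0, 0, 0, 0, 0, -0.95, 0, 0, 0, 0, 0, 0, -0.95, 0, 0, 0, 0, 0, 0],
  squeeze=30,
)

```text
clock: 5.6
tool_pos: [0.4967, -0.1112, 0.2112]
eef_rot: [[0.001, 0.915, 0.403], [-0.0, 0.403, -0.915], [-1.0, 0.001, 0.001]]
wrist_force: [-0.7, 0.9, -0.5]
width: 0.0117
```

```bash
python3 - <<'E'
from snap import *
s=sense(); print(s["tool_pos"],s["width"],s["wrist_force"])
for n in ("wrist","scene"):
    if n=="wrist": g=snap("w5"); 
    else: g=get_image(n); pickle.dump(g,open("pics/scene5.pkl","wb"))
    if n=="scene":
        p=proj(g,s["tool_pos"]-[0,0,.05]); u,v=map(int,p); print(u,v)
        b=g["color"][max(0,v-45):v+45,max(0,u-60):u+60]; b=cv2.resize(cv2.convertScaleAbs(b,alpha=1.5),(800,600),interpolation=cv2.INTER_NEAREST)
        cv2.imwrite("pics/scene5c.png",b)
E
```

```text
[ 0.49668239 -0.11123263  0.21123026] 0.01167307569052446 [-0.68415701  0.85668139 -0.48269155]
266 182
```

View pics/w5.png

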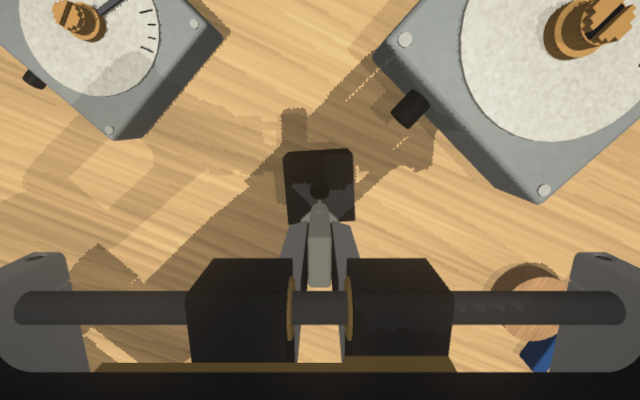

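View pics/scene5c.png

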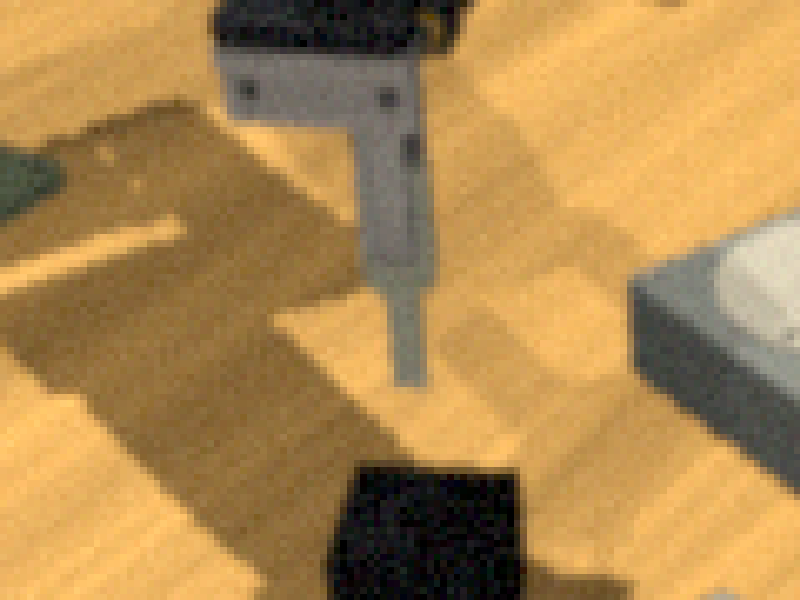

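The tool is held upright in the jaws, and the stand's hole shows at wrist (320,188). Moving over the screw and turning the blade to the slot angle.

jog_arm(
  motion=[0, 0.318, -0.431, 0, 0, 0, 0, 0, 0.636, -0.862, 0, 0, 0, 0, 0, 0.636, -0.862, 0, 0, 0, 0, 0, 0.636, -0.862, 0, 0, 0, 0, 0, 0.636, -0.862, 0, 0, 0, 0],
)

```text
clock: 6.12
tool_pos: [0.5237, 0.0164, 0.2092]
eef_rot: [[-0.004, 0.913, 0.407], [0.0, 0.407, -0.913], [-1.0, -0.003, -0.002]]
wrist_force: [0.1, 0.6, 0.1]
width: 0.0118
```

jog_arm(
  motion=[0, 0.318, -0.431, 0.07, 0, 0, 0, 0, 0.5, -0.7, 0.14, 0, 0, 0, 0, 0.636, -0.862, 0.21, 0, 0, 0, 0, 0.636, -0.862, 0.28, 0, 0, 0, 0, 0.636, -0.862, 0.352, 0, 0, 0, 0, 0.636, -0.862, 0.352, 0, 0, 0, 0, 0.636, -0.862, 0.352, 0, 0, 0, 0, 0.636, -0.862, 0.352, 0, 0, 0],
)

```text
clock: 6.78
tool_pos: [0.5526, 0.1382, 0.2105]
eef_rot: [[-0.001, 0.991, -0.137], [-0.0, -0.137, -0.991], [-1.0, -0.001, 0.001]]
wrist_force: [-0.2, -0.6, -1.0]
width: 0.0119
```

```bash
python3 - <<'E'
from snap import *
g=snap("w6"); s=g["s"]; print(s["tool_pos"],s["width"],s["wrist_force"],s["q"])
R=s["eef_rot"];print(np.degrees(np.arctan2(R[1,1],R[0,1])))
print(proj(g,np.array([.5531,.1396,.085]),g["T"]))
a=cv2.convertScaleAbs(g["color"][110:260,240:400],alpha=1.6)
cv2.imwrite("pics/w6c.png",cv2.resize(a,None,fx=4,fy=4,interpolation=cv2.INTER_NEAREST))
E
```

```text
[0.55260588 0.13818537 0.21046354] 0.011920846710046203 [-0.20436053 -0.57110791 -1.03501582] [ 5.34703364e+00  1.22074879e+01  9.03060968e+01 -2.07661076e-02
  7.75724124e+01  1.03237162e+02]
-7.885671586988238
[316.97062466 193.72572174]
```

View pics/w6c.png

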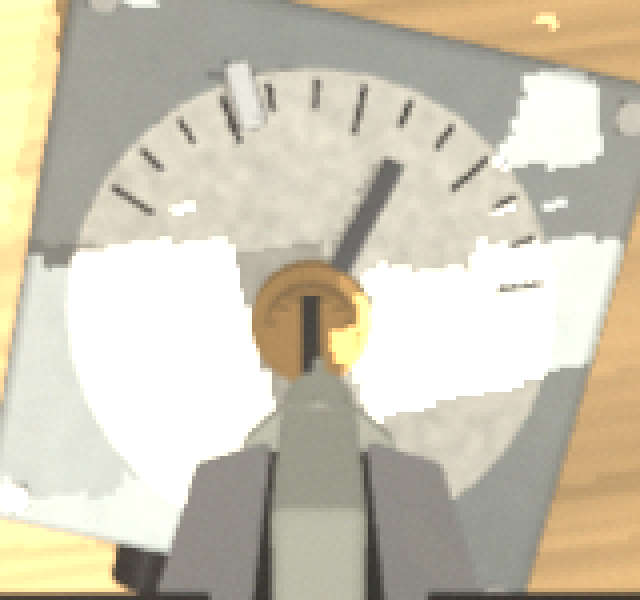

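```bash
python3 - <<'E'
from h import *
g=pickle.load(open("pics/w6.pkl","rb")); s=g["s"];T=g["T"];R=s["eef_rot"];p=s["tool_pos"]
f=lambda x,y:(x/4+240-.5,y/4+110-.5)
for q,z in (((312,295),.085),((311,340),.085),((392,163),.064),((244,68),.068),((253,125),.068),((312,322),.085)):
    w=onz(g,*f(*q),z,T); print(q,w.round(4),(R.T@(w-p)).round(4))
# paddle top face, z of top = tip+.1
C=np.array([.5531,.1394])
for q,z in (((392,163),.064),((244,68),.068),((253,125),.068)):
    w=onz(g,*f(*q),z,T)[:2]-C; print(np.degrees(np.arctan2(w[1],w[0])),np.linalg.norm(w))
g5=pickle.load(open("pics/w5.pkl","rb")); print("hole?",onz(g5,319.5,188,.06,g5["T"]))
# w5 tip projection check and stand corners
E
```

```text
(312, 295) [0.563  0.1377 0.085 ] [ 0.1254  0.0105 -0.001 ]
(311, 340) [0.5523 0.1394 0.085 ] [ 0.1255 -0.0003 -0.0013]
(392, 163) [0.5883 0.1146 0.064 ] [0.1464 0.0388 0.0184]
(244, 68) [0.6156 0.1466 0.068 ] [ 0.1424  0.0615 -0.017 ]
(253, 125) [0.6023 0.1464 0.068 ] [ 0.1424  0.0482 -0.0151]
(312, 322) [0.5566 0.1386 0.085 ] [ 0.1255  0.004  -0.0011]
-35.13439405269533 0.04308509004299068
6.524416811458803 0.06294891081056234
8.157328404318191 0.04965698400479047
hole? [ 0.49690596 -0.11160582  0.06      ]
```

```bash
python3 - <<'E'
from h import *
g=pickle.load(open("pics/w5.pkl","rb"))
a=cv2.convertScaleAbs(g["color"][140:235,270:370],alpha=2)
cv2.imwrite("pics/w5c.png",cv2.resize(a,None,fx=6,fy=6,interpolation=cv2.INTER_NEAREST))
E
```

```text
(no output)
```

View pics/w5c.png

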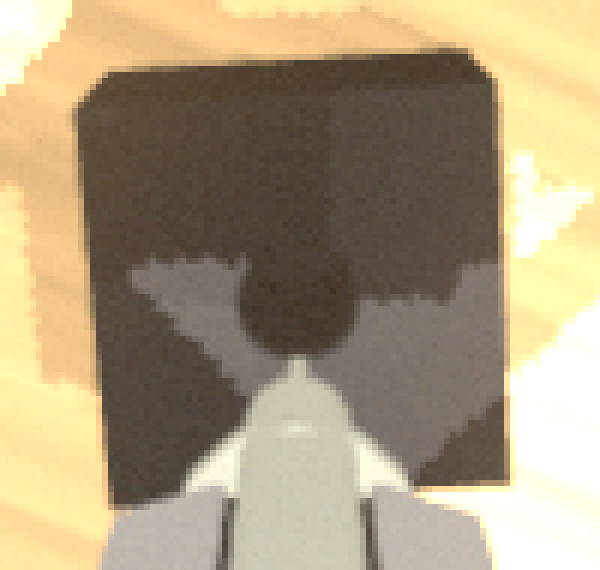

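The blade's end is visible at wrist (319,199), which puts the tip 1.5 mm off along tool y and 0 in z. The slot lies 1.2 mm to -z. Correcting and lowering until the tip is about 3 mm above the screw, then looking again.

jog_arm(
  motion=[0.08, 0.0125, -0.01, 0, 0, 0, 0, 0.16, 0.0125, -0.01, 0, 0, 0, 0, 0.24, 0.0125, -0.01, 0, 0, 0, 0, 0.29, 0.0125, -0.01, 0, 0, 0, 0, 0.29, 0.0125, -0.01, 0, 0, 0, 0, 0.29, 0.0125, -0.01, 0, 0, 0, 0, 0.29, 0.0125, -0.01, 0, 0, 0, 0],
)

```text
clock: 7.42
tool_pos: [0.5547, 0.1407, 0.1765]
eef_rot: [[0.0, 0.99, -0.138], [0.0, -0.138, -0.99], [-1.0, 0.0, -0.0]]
wrist_force: [0.9, -0.3, -0.5]
width: 0.0117
```

```bash
python3 - <<'E'
from snap import *
g=snap("w7"); s=g["s"]; print(s["tool_pos"],s["width"],s["wrist_force"],s["clock"])
R=s["eef_rot"];print(R.round(4))
a=cv2.convertScaleAbs(g["color"][165:235,280:360],alpha=1.8)
cv2.imwrite("pics/w7c.png",cv2.resize(a,None,fx=8,fy=8,interpolation=cv2.INTER_NEAREST))
E
```

```text
[0.55469713 0.14070776 0.17651001] 0.011661252915355047 [ 0.92456413 -0.26113637 -0.50651433] 7.4167
[[ 2.000e-04  9.905e-01 -1.375e-01]
 [ 0.000e+00 -1.375e-01 -9.905e-01]
 [-1.000e+00  2.000e-04 -1.000e-04]]
```

View pics/w7c.png

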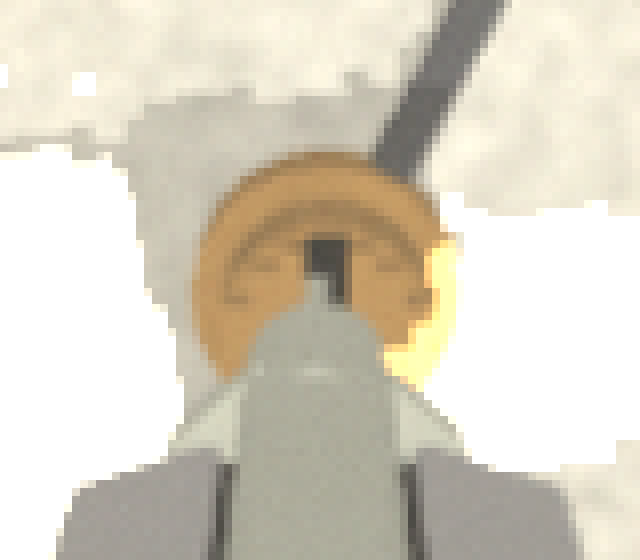

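The slot's centre is at crop column 328 and the blade's at about 316, so the slot is about 1.2 mm towards +z. Correcting and rechecking.

jog_arm(
  motion=[0, 0, 0.009, 0, 0, 0, 0, 0, 0, 0.009, 0, 0, 0, 0, 0, 0, 0.009, 0, 0, 0, 0],
)

```text
clock: 7.72
tool_pos: [0.5547, 0.1396, 0.1769]
eef_rot: [[0.001, 0.99, -0.138], [0.0, -0.138, -0.99], [-1.0, 0.001, -0.0]]
wrist_force: [-0.6, 0.2, 0.2]
width: 0.0121
```

```bash
python3 - <<'E'
from snap import *
g=snap("w8"); s=g["s"]; print(s["tool_pos"],s["width"],s["wrist_force"],s["clock"])
a=cv2.convertScaleAbs(g["color"][165:235,280:360],alpha=1.8)
cv2.imwrite("pics/w8c.png",cv2.resize(a,None,fx=8,fy=8,interpolation=cv2.INTER_NEAREST))
g=get_image("scene"); pickle.dump(g,open("pics/scene8.pkl","wb"))
u,v=map(int,proj(g,np.array([.553,.1395,.09]))); b=g["color"][v-30:v+30,u-40:u+40]
cv2.imwrite("pics/scene8c.png",cv2.resize(cv2.convertScaleAbs(b,alpha=1.5),None,fx=8,fy=8,interpolation=cv2.INTER_CUBIC))
E
```

```text
[0.55469699 0.1395771  0.17693739] 0.012139779531251818 [-0.5963236  0.1766453  0.2009972] 7.7167
```

View pics/w8c.png

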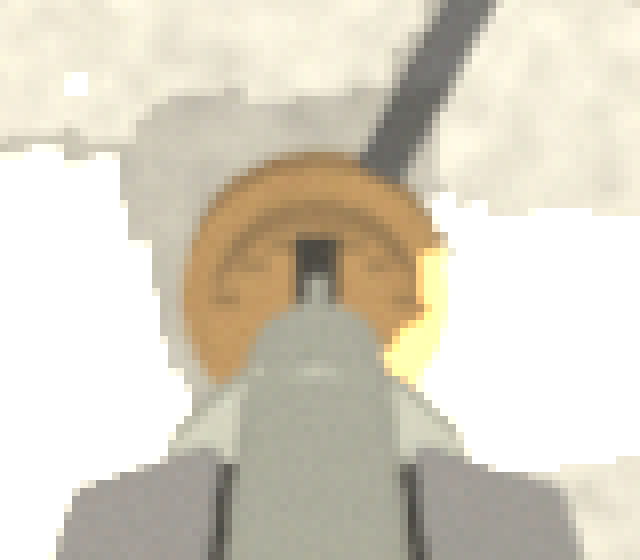

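View pics/scene8c.png

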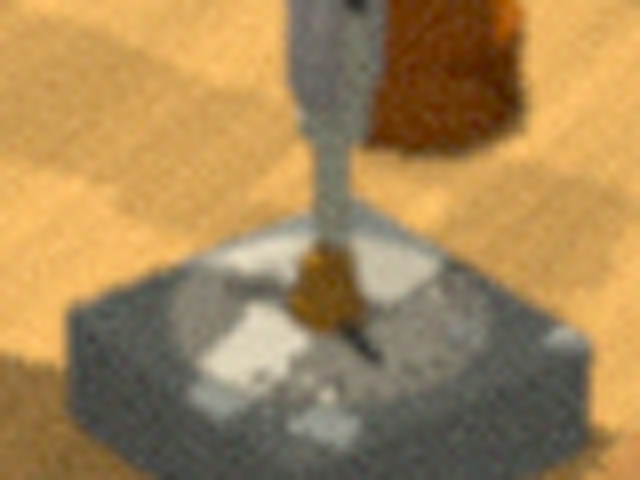

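The blade now sits in the middle of the slot: slot columns 296–337, blade 304–328, both centred on 316. I'm lowering it in small steps and watching the force.

jog_arm(
  motion=[0.02, -0.005, 0, 0, 0, 0, 0, 0.04, -0.005, 0, 0, 0, 0, 0, 0.052, -0.005, 0, 0, 0, 0, 0, 0.052, -0.005, 0, 0, 0, 0, 0, 0.052, -0.005, 0, 0, 0, 0, 0],
)

```text
clock: 8.23
tool_pos: [0.5536, 0.1397, 0.1699]
eef_rot: [[-0.001, 0.99, -0.138], [-0.0, -0.138, -0.99], [-1.0, -0.001, 0.0]]
wrist_force: [0.7, 0.7, 0.9]
width: 0.0117
```

```bash
python3 - <<'E'
from snap import *
g=snap("w9"); s=g["s"]; print(s["tool_pos"],s["width"],s["wrist_force"],s["moment"],s["clock"])
a=cv2.convertScaleAbs(g["color"][165:235,280:360],alpha=1.8)
cv2.imwrite("pics/w9c.png",cv2.resize(a,None,fx=8,fy=8,interpolation=cv2.INTER_NEAREST))
E
```

```text
[0.55361692 0.13966024 0.16986987] 0.011692243494486495 [0.67744309 0.70496562 0.91609996] [ 0.04508055 -0.03422884  0.03952053] 8.2333
```

View pics/w9c.png

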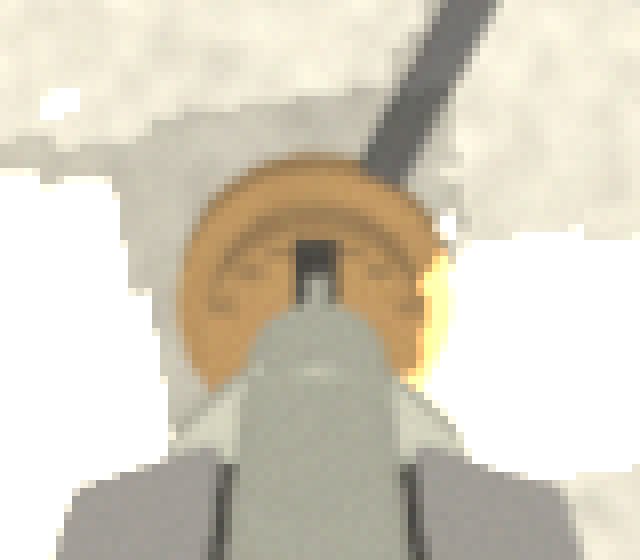

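jog_arm(
  motion=[0.01, 0, 0, 0, 0, 0, 0, 0.017, 0, 0, 0, 0, 0, 0, 0.017, 0, 0, 0, 0, 0, 0, 0.017, 0, 0, 0, 0, 0, 0],
)

```text
clock: 8.62
tool_pos: [0.5538, 0.1397, 0.1681]
eef_rot: [[-0.0, 0.99, -0.138], [-0.0, -0.138, -0.99], [-1.0, -0.0, 0.0]]
wrist_force: [1.1, 0.3, 0.1]
width: 0.0115
```

jog_arm(
  motion=[0.006, 0, 0, 0, 0, 0, 0, 0.006, 0, 0, 0, 0, 0, 0, 0.006, 0, 0, 0, 0, 0, 0],
)

```text
clock: 8.87
tool_pos: [0.5538, 0.1397, 0.1674]
eef_rot: [[-0.0, 0.99, -0.138], [-0.0, -0.138, -0.99], [-1.0, 0.0, 0.0]]
wrist_force: [-0.3, 0.5, 0.2]
width: 0.0121
```

jog_arm(
  motion=[0.004, 0, 0, 0, 0, 0, 0, 0.004, 0, 0, 0, 0, 0, 0, 0.004, 0, 0, 0, 0, 0, 0],
)

```text
clock: 9.12
tool_pos: [0.5539, 0.1397, 0.1671]
eef_rot: [[0.0, 0.99, -0.138], [0.0, -0.138, -0.99], [-1.0, 0.0, -0.0]]
wrist_force: [-0.2, 0.6, -0.2]
width: 0.0116
```

jog_arm(
  motion=[0.005, 0, 0, 0, 0, 0, 0, 0.005, 0, 0, 0, 0, 0, 0, 0.005, 0, 0, 0, 0, 0, 0],
)

```text
clock: 9.37
tool_pos: [0.554, 0.1397, 0.1667]
eef_rot: [[0.0, 0.99, -0.138], [0.0, -0.138, -0.99], [-1.0, 0.0, -0.0]]
wrist_force: [-0.1, -0.6, 2.0]
width: 0.0118
```

jog_arm(
  motion=[0.004, 0, 0, 0, 0, 0, 0, 0.004, 0, 0, 0, 0, 0, 0, 0.004, 0, 0, 0, 0, 0, 0],
)

```text
clock: 9.62
tool_pos: [0.554, 0.1397, 0.1663]
eef_rot: [[0.0, 0.99, -0.138], [0.0, -0.138, -0.99], [-1.0, 0.0, -0.0]]
wrist_force: [-1.7, -0.4, 4.5]
width: 0.0115
```

```bash
python3 - <<'E'
from snap import *
g=snap("w10"); s=g["s"]; print(s["tool_pos"],s["width"],s["wrist_force"],s["clock"])
for i in range(3): get_image("top"); s=sense(); print(s["wrist_force"],s["moment"],s["tool_pos"])
a=cv2.convertScaleAbs(g["color"][165:235,280:360],alpha=1.8)
cv2.imwrite("pics/w10c.png",cv2.resize(a,None,fx=8,fy=8,interpolation=cv2.INTER_NEAREST))
E
```

```text
[0.55399715 0.139678   0.16629688] 0.011509841569122678 [-1.66613017 -0.38064     4.47728979] 9.6167
[-0.64112957 -0.34441233  3.64247773] [0.02013945 0.2180812  0.03788772] [0.55395312 0.13968466 0.16619497]
[-0.85712056 -0.33879583  3.41203534] [-0.05226465  0.27300424  0.0097463 ] [0.55398211 0.13968052 0.16618971]
[-0.49742002  0.25766547  3.52637896] [ 0.02430003  0.19672715 -0.02000346] [0.55393897 0.13968062 0.16614715]
```

View pics/w10c.png

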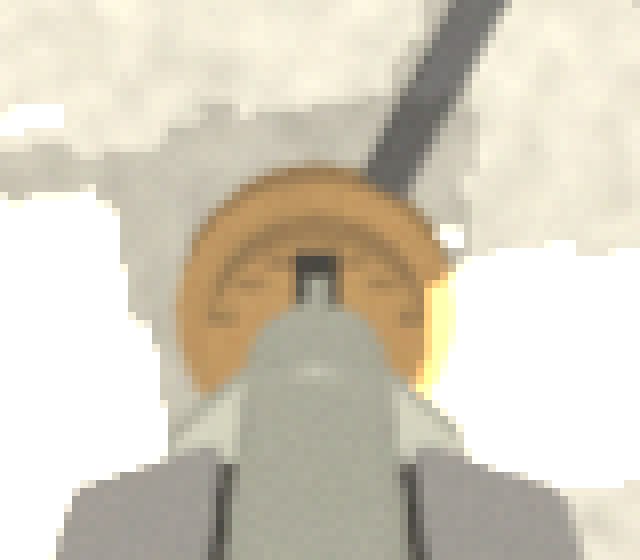

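The blade is on the slot's floor with a press of about 3.5 N, centred, and the pointer has not moved. I'm turning counterclockwise (negative tool x) in two parts, keeping the tip on the axis.

jog_arm(
  motion=[0, 0, -0.001, -0.05, 0, 0, 0, 0, 0, -0.002, -0.1, 0, 0, 0, 0, 0, -0.003, -0.15, 0, 0, 0, 0, 0, -0.004, -0.2, 0, 0, 0, 0, -0.001, -0.005, -0.25, 0, 0, 0, 0, -0.001, -0.005, -0.25, 0, 0, 0, 0, -0.001, -0.005, -0.25, 0, 0, 0],
)

```text
clock: 10.4
tool_pos: [0.5543, 0.1402, 0.1662]
eef_rot: [[0.001, 0.968, 0.25], [-0.0, 0.25, -0.968], [-1.0, 0.001, 0.0]]
wrist_force: [0.3, 0.3, 3.9]
width: 0.0118
```

```bash
python3 - <<'E'
from snap import *
g=snap("w11"); s=g["s"]; print(s["tool_pos"],s["width"],s["wrist_force"],s["moment"],s["clock"])
a=cv2.convertScaleAbs(g["color"][105:255,240:400],alpha=1.6)
cv2.imwrite("pics/w11c.png",cv2.resize(a,None,fx=4,fy=4,interpolation=cv2.INTER_NEAREST))
E
```

```text
[0.55429703 0.14022216 0.16620831] 0.011808217211146499 [0.28041395 0.25297894 3.89720774] [-0.03310868 -0.0551344  -0.04821968] 10.4
```

View pics/w11c.png

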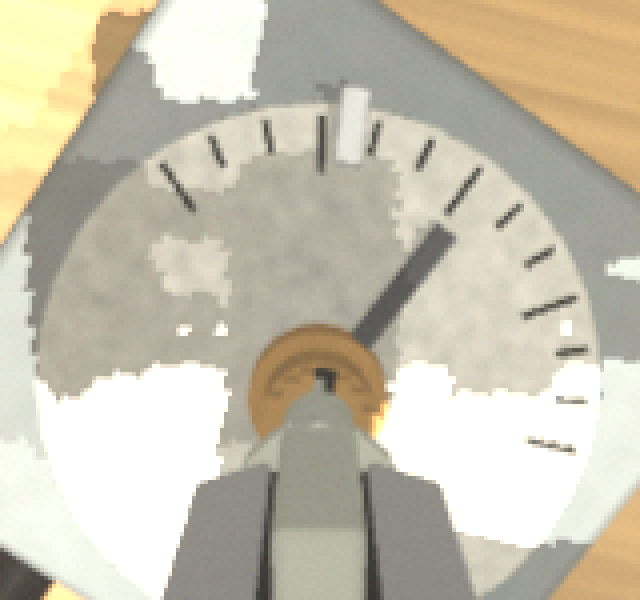

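```bash
cat > meas.py <<'E'
from h import *
def meas(tag,oy,ox,k,tip,ti,to,C=(.5529,.1395)):
    g=pickle.load(open(f"pics/{tag}.pkl","rb")); T=g["T"]; sc=g["s"]
    f=lambda q:(q[0]/k+ox-.5,q[1]/k+oy-.5)
    A=[]
    for q,z in ((tip,.064-.0006),(ti,.068),(to,.068)):
        w=onz(g,*f(q),z,T)[:2]-C; A.append(np.degrees(np.arctan2(w[1],w[0]))); print(q,w.round(4),"ang",A[-1].round(2),"r",np.linalg.norm(w).round(4))
    R=sc["eef_rot"]; print("blade",np.degrees(np.arctan2(R[1,1],R[0,1])),"to go",(A[1]+A[2])/2-A[0])
    print("tab own dir", np.degrees(np.arctan2(*( (onz(g,*f(to),.068,T)-onz(g,*f(ti),.068,T))[1::-1]))))
E
python3 -c "
from meas import *
meas('w11',105,240,4,(447,231),(352,162),(354,90))"
```

```text
(447, 231) [ 0.0403 -0.0172] ang -23.14 r 0.0438
(352, 162) [0.0495 0.006 ] ang 6.87 r 0.0499
(354, 90) [0.0635 0.0092] ang 8.28 r 0.0641
blade 14.468746847851294 to go 30.72023789797879
tab own dir 13.21951129769741
```

There are 30.7° left to go, and the backlash is already taken up. Turning 29°, then checking.

jog_arm(
  motion=[0, 0, -0.001, -0.05, 0, 0, 0, 0, 0, -0.002, -0.1, 0, 0, 0, 0, 0, -0.003, -0.16, 0, 0, 0, 0, -0.001, -0.004, -0.22, 0, 0, 0, 0, -0.001, -0.005, -0.28, 0, 0, 0, 0, -0.002, -0.006, -0.32, 0, 0, 0, 0, -0.002, -0.006, -0.32, 0, 0, 0, 0, -0.002, -0.006, -0.32, 0, 0, 0],
)

```text
clock: 11.12
tool_pos: [0.5539, 0.141, 0.1662]
eef_rot: [[0.001, 0.729, 0.685], [0.0, 0.685, -0.729], [-1.0, 0.001, 0.001]]
wrist_force: [0.5, -0.3, 3.0]
width: 0.0118
```

```bash
python3 - <<'E'
from snap import *
g=snap("w12"); s=g["s"]; print(s["tool_pos"],s["width"],s["wrist_force"],s["moment"],s["clock"])
a=cv2.convertScaleAbs(g["color"][105:205,270:370],alpha=1.6)
cv2.imwrite("pics/w12c.png",cv2.resize(a,None,fx=6,fy=6,interpolation=cv2.INTER_NEAREST))
E
```

```text
[0.55394435 0.14096388 0.16622648] 0.011779135973944244 [ 0.48743386 -0.2908182   3.03691568] [-0.04691288 -0.28515312 -0.03966964] 11.1167
```

View pics/w12c.png

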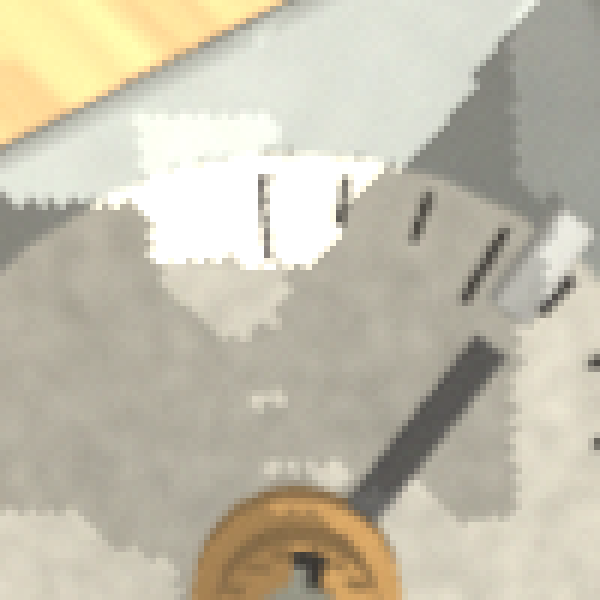

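```bash
python3 - <<'E'
from meas import *
from snap import *
meas('w12',105,270,6,(489,347),(518,298),(571,215))
# same-scale fresh views: top camera and scene camera
for n in ("top","scene"):
    g=get_image(n); pickle.dump(g,open(f"pics/{n}12.pkl","wb"))
g=pickle.load(open("pics/top12.pkl","rb")); u,v=map(int,proj(g,np.array([.56,.1395,.07])));print(u,v)
cv2.imwrite("pics/top12c.png",cv2.resize(cv2.convertScaleAbs(g["color"][v-40:v+30,u-40:u+40],alpha=1.8),None,fx=8,fy=8,interpolation=cv2.INTER_CUBIC))
E
```

```text
(489, 347) [0.0433 0.0049] ang 6.44 r 0.0436
(518, 298) [0.051  0.0075] ang 8.39 r 0.0515
(571, 215) [0.0638 0.0102] ang 9.08 r 0.0646
blade 43.23625973239215 to go 2.295010782926119
tab own dir 11.774846402807487
268 208
```

View pics/top12c.png

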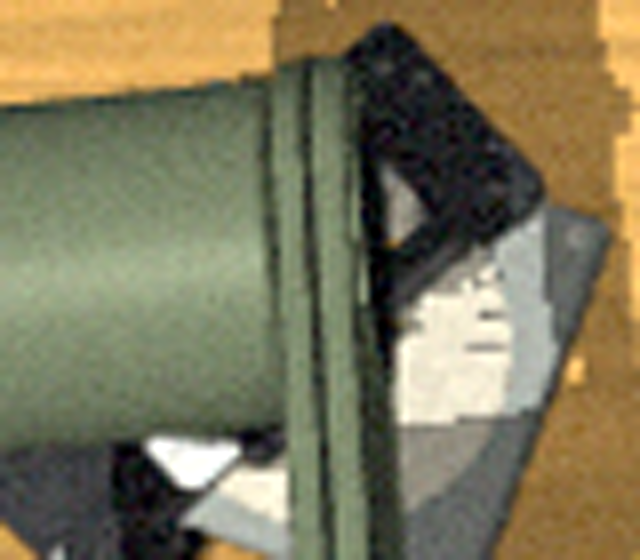

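About 2° remains (1.8 mm at the tip). Turning 2° more, then looking.

jog_arm(
  motion=[0, 0, 0, -0.012, 0, 0, 0, 0, 0, 0, -0.022, 0, 0, 0, 0, 0, 0, -0.022, 0, 0, 0, 0, 0, 0, -0.022, 0, 0, 0, 0, 0, 0, -0.022, 0, 0, 0],
)

```text
clock: 11.68
tool_pos: [0.5538, 0.141, 0.1661]
eef_rot: [[0.001, 0.703, 0.711], [0.0, 0.711, -0.703], [-1.0, 0.001, 0.001]]
wrist_force: [1.2, 1.2, 3.2]
width: 0.012
```

```bash
python3 - <<'E'
from snap import *
g=snap("w13"); s=g["s"]; print(s["tool_pos"],s["width"],s["wrist_force"],s["moment"],s["clock"])
a=cv2.convertScaleAbs(g["color"][120:200,310:390],alpha=1.6)
cv2.imwrite("pics/w13c.png",cv2.resize(a,None,fx=7,fy=7,interpolation=cv2.INTER_NEAREST))
g=get_image("scene"); u,v=map(int,proj(g,np.array([.58,.14,.07])))
pickle.dump(g,open("pics/scene13.pkl","wb"))
cv2.imwrite("pics/scene13c.png",cv2.resize(cv2.convertScaleAbs(g["color"][v-30:v+30,u-40:u+40],alpha=1.8),None,fx=8,fy=8,interpolation=cv2.INTER_CUBIC))
E
```

```text
[0.55380562 0.14098789 0.16612613] 0.011992235456355778 [1.18862412 1.1850375  3.1592093 ] [-0.03654639 -0.5902181  -0.02651689] 11.6833
```

View pics/w13c.png

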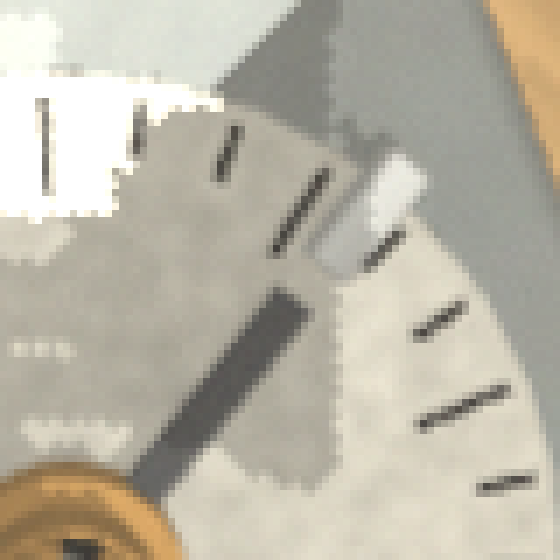

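View pics/scene13c.png

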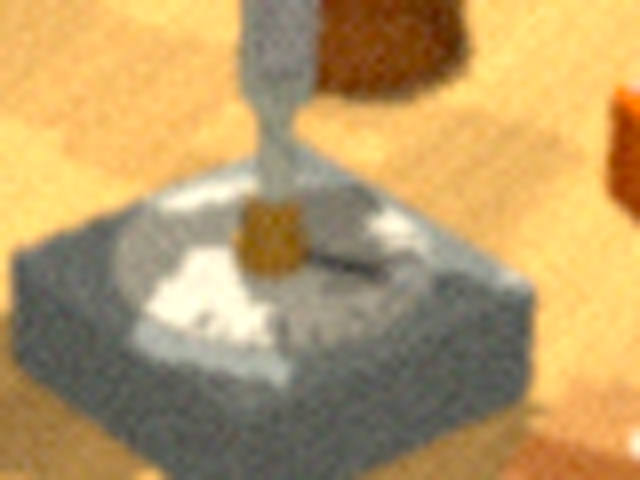

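```bash
python3 - <<'E'
from meas import *
for C in ((.5529,.1395),(.5525,.1393),(.5535,.1400)):
    meas('w13',120,310,7,(294,301),(333,254),(411,170),C)
# pointer line at z=.0634: two points along it, and tab line; independent of C
g=pickle.load(open("pics/w13.pkl","rb")); T=g["T"]; f=lambda q:(q[0]/7+310-.5,q[1]/7+120-.5)
a=onz(g,*f((150,484)),.0634,T); b=onz(g,*f((294,301)),.0634,T); print("pointer line dir",np.degrees(np.arctan2(*(b-a)[1::-1])), "len",np.linalg.norm(b-a))
d=(b-a)/np.linalg.norm(b-a); n=np.array([-d[1],d[0]])
for q in ((333,254),(411,170)):
    w=onz(g,*f(q),.068,T); print("tab off pointer line",n@(w-a)[:2], d[:2]@(w-b)[:2])
E
```

```text
(294, 301) [0.0432 0.0061] ang 8.07 r 0.0436
(333, 254) [0.0504 0.0077] ang 8.74 r 0.0509
(411, 170) [0.0634 0.0085] ang 7.64 r 0.064
blade 45.35448255423512 to go 0.12704704363935626
tab own dir 3.349321543378778
(294, 301) [0.0436 0.0063] ang 8.25 r 0.0441
(333, 254) [0.0508 0.0079] ang 8.9 r 0.0514
(411, 170) [0.0638 0.0087] ang 7.77 r 0.0644
blade 45.35448255423512 to go 0.08336044014572863
tab own dir 3.349321543378778
(294, 301) [0.0426 0.0056] ang 7.52 r 0.043
(333, 254) [0.0498 0.0072] ang 8.28 r 0.0503
(411, 170) [0.0628 0.008 ] ang 7.26 r 0.0633
blade 45.35448255423512 to go 0.25713734767331875
tab own dir 3.349321543378778
pointer line dir 8.161876100686618 len 0.028237614306141745
tab off pointer line 0.0005909456619109942 0.00730219580476813
tab off pointer line -0.0005084185867609819 0.020359861763915917
```

The pointer is in line with the tab: 0.1–0.3° to go, tab ends 0.5 mm either side of the pointer's line, seated for more than 0.2 s. I'm backing off 4° inside the slot's play so the flanks come free, then lifting straight out.

jog_arm(
  motion=[0, 0, 0, 0.02, 0, 0, 0, 0, 0, 0, 0.044, 0, 0, 0, -0.02, 0, 0, 0.044, 0, 0, 0, -0.05, 0, 0, 0.044, 0, 0, 0, -0.1, 0, 0, 0.044, 0, 0, 0, -0.25, 0, 0, 0.044, 0, 0, 0, -0.38, 0, 0, 0.044, 0, 0, 0, -0.38, 0, 0, 0.044, 0, 0, 0],
)

```text
clock: 12.45
tool_pos: [0.5544, 0.1414, 0.2145]
eef_rot: [[0.004, 0.75, 0.662], [0.001, 0.662, -0.75], [-1.0, 0.003, 0.002]]
wrist_force: [1.1, 0.2, 0.1]
width: 0.012
```

```bash
python3 - <<'E'
from snap import *
g=snap("w14"); s=g["s"]; print(s["tool_pos"],s["eef_rot"].round(3),s["width"],s["wrist_force"],s["clock"])
a=cv2.convertScaleAbs(g["color"][110:230,270:400],alpha=1.6)
cv2.imwrite("pics/w14c.png",cv2.resize(a,None,fx=5,fy=5,interpolation=cv2.INTER_NEAREST))
E
```

```text
[0.55442565 0.14135804 0.21446518] [[ 0.004  0.75   0.662]
 [ 0.001  0.662 -0.75 ]
 [-1.     0.003  0.002]] 0.011960137328169322 [1.12653302 0.20697145 0.11678579] 12.45
```

View pics/w14c.png

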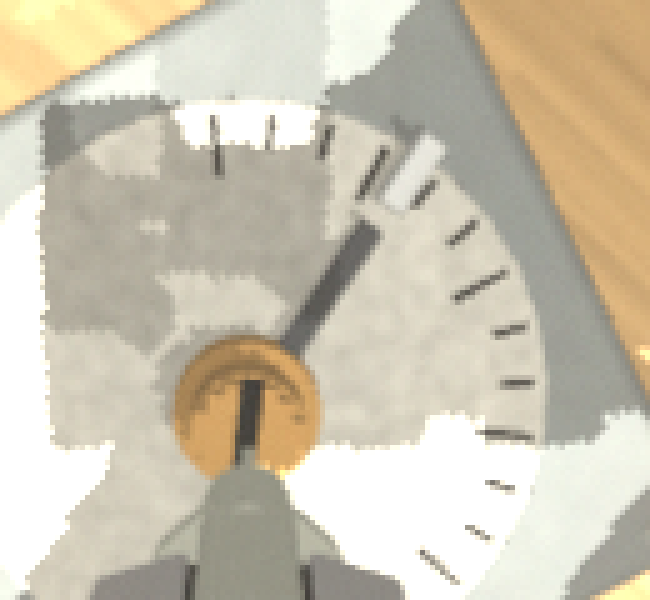

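The tool is out and the pointer stayed at the tab. Back to the stand, restoring the jaw angle the tool was gripped at.

jog_arm(
  motion=[0, -0.3, 0.216, 0, 0, 0, 0, 0, -0.6, 0.432, 0, 0, 0, 0, 0, -0.877, 0.632, 0, 0, 0, 0, 0, -0.877, 0.632, 0, 0, 0, 0, 0, -0.877, 0.632, 0, 0, 0, 0],
)

```text
clock: 12.92
tool_pos: [0.523, 0.0127, 0.21]
eef_rot: [[-0.003, 0.753, 0.658], [0.001, 0.658, -0.753], [-1.0, -0.002, -0.003]]
wrist_force: [-0.4, -0.1, -0.3]
width: 0.0116
```

jog_arm(
  motion=[0, -0.3, 0.216, 0.06, 0, 0, 0, 0, -0.6, 0.432, 0.13, 0, 0, 0, 0, -0.877, 0.632, 0.196, 0, 0, 0, 0, -0.877, 0.632, 0.196, 0, 0, 0, 0, -0.877, 0.632, 0.196, 0, 0, 0, 0, -0.877, 0.632, 0.196, 0, 0, 0, 0, -0.877, 0.632, 0.196, 0, 0, 0],
)

```text
clock: 13.5
tool_pos: [0.496, -0.1101, 0.211]
eef_rot: [[-0.001, 0.914, 0.406], [0.001, 0.406, -0.914], [-1.0, -0.0, -0.002]]
wrist_force: [0.4, 0.5, -0.1]
width: 0.0117
```

```bash
python3 - <<'E'
from snap import *
g=snap("w15"); s=g["s"]; print(s["tool_pos"],s["eef_rot"].round(3),s["width"],s["wrist_force"],s["clock"])
a=cv2.convertScaleAbs(g["color"][140:235,270:370],alpha=2)
cv2.imwrite("pics/w15c.png",cv2.resize(a,None,fx=6,fy=6,interpolation=cv2.INTER_NEAREST))
# pointer check, top view now free
g=get_image("top"); pickle.dump(g,open("pics/top15.pkl","wb"))
cv2.imwrite("pics/top15c.png",cv2.resize(cv2.convertScaleAbs(g["color"][175:245,230:310],alpha=1.3),None,fx=8,fy=8,interpolation=cv2.INTER_CUBIC))
E
```

```text
[ 0.49603341 -0.11005547  0.21098046] [[-0.001  0.914  0.406]
 [ 0.001  0.406 -0.914]
 [-1.    -0.    -0.002]] 0.011654952623084676 [ 0.35399232  0.48641615 -0.06207851] 13.5
```

View pics/w15c.png

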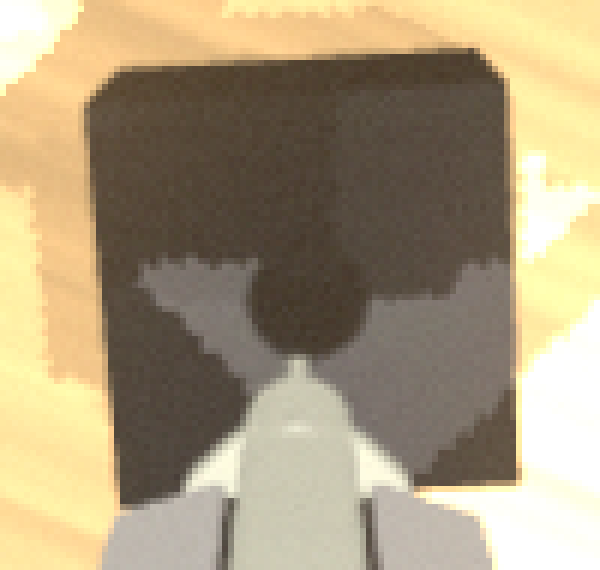

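View pics/top15c.png

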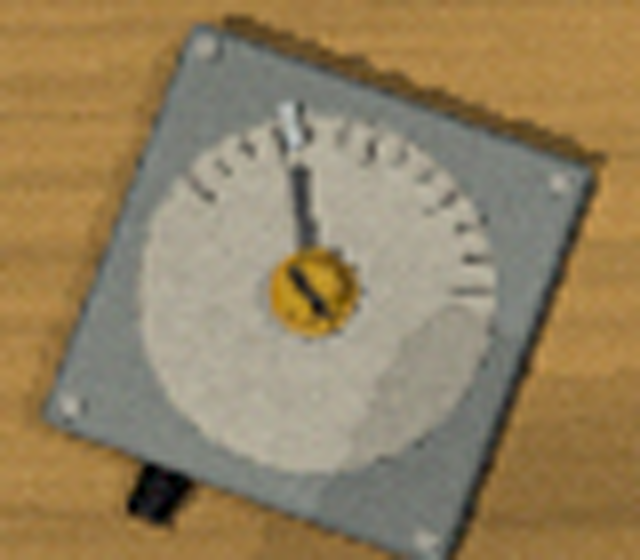

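The top view agrees: pointer and tab are in line. The hole is at crop column 308 and the blade at 298, so I need +1.5 mm in tool z. Correcting and going partway down.

jog_arm(
  motion=[0.1, 0, 0.012, 0, 0, 0, 0, 0.2, 0, 0.012, 0, 0, 0, 0, 0.3, 0, 0.012, 0, 0, 0, 0, 0.4, 0, 0.012, 0, 0, 0, 0, 0.4, 0, 0.012, 0, 0, 0, 0, 0.4, 0, 0.012, 0, 0, 0, 0],
)

```text
clock: 14.1
tool_pos: [0.4957, -0.1124, 0.1622]
eef_rot: [[-0.003, 0.915, 0.404], [0.001, 0.404, -0.915], [-1.0, -0.002, -0.002]]
wrist_force: [0.7, 0.6, -0.2]
width: 0.0122
```

```bash
python3 - <<'E'
from snap import *
g=snap("w16"); s=g["s"]; print(s["tool_pos"],s["width"],s["wrist_force"],s["clock"])
a=cv2.convertScaleAbs(g["color"][140:235,270:370],alpha=2)
cv2.imwrite("pics/w16c.png",cv2.resize(a,None,fx=6,fy=6,interpolation=cv2.INTER_NEAREST))
E
```

```text
[ 0.49567663 -0.11239377  0.16215954] 0.012219905059163594 [ 0.7312078   0.64861743 -0.16955599] 14.1
```

View pics/w16c.png

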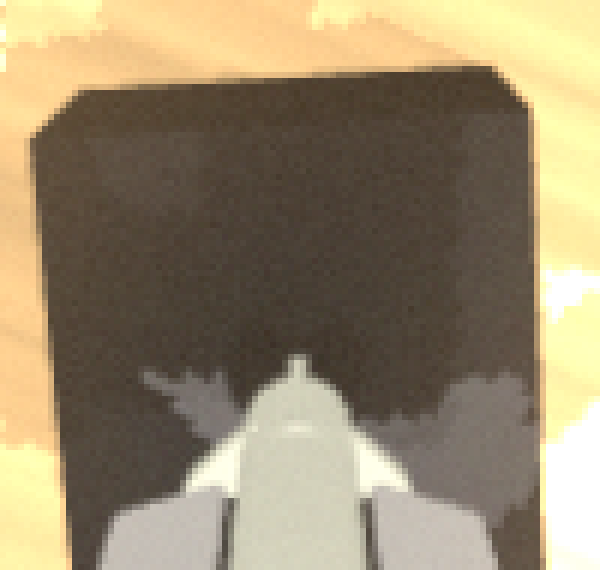

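jog_arm(
  motion=[0, 0, 0, 0, 0, 0, 0, 0, 0, 0, 0, 0, 0, 0, 0, 0, 0, 0, 0, 0, 0],
)

```text
clock: 14.4
tool_pos: [0.497, -0.1136, 0.1643]
eef_rot: [[0.002, 0.915, 0.403], [-0.001, 0.403, -0.915], [-1.0, 0.001, 0.001]]
wrist_force: [0.9, 0.5, -0.5]
width: 0.0119
```

```bash
python3 - <<'E'
from snap import *
g=snap("w17"); s=g["s"]; print(s["tool_pos"],s["width"],s["wrist_force"],s["clock"])
a=g["color"][140:235,270:370].astype(float); a=np.clip((a-15)*5,0,255).astype(np.uint8)
cv2.imwrite("pics/w17c.png",cv2.resize(a,None,fx=6,fy=6,interpolation=cv2.INTER_NEAREST))
E
```

```text
[ 0.49697782 -0.11355194  0.16430602] 0.011931063340031509 [ 0.94670926  0.47425325 -0.45523735] 14.4
```

View pics/w17c.png

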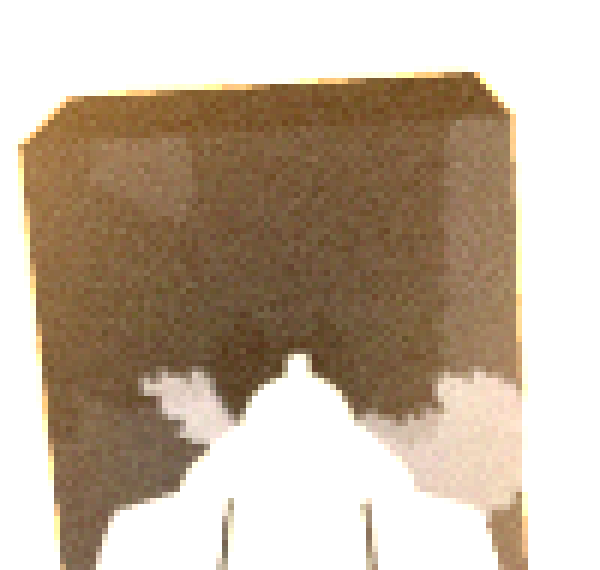

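The arm settled further over than the last reading showed. The stand's centre is at crop column 283 and the blade at 298, so I'm shifting -2.2 mm in tool z and letting it settle.

jog_arm(
  motion=[0, 0.005, -0.018, 0, 0, 0, 0, 0, 0.005, -0.018, 0, 0, 0, 0, 0, 0.005, -0.018, 0, 0, 0, 0, 0, 0.005, -0.018, 0, 0, 0, 0, 0, 0.005, -0.018, 0, 0, 0, 0, 0, 0.005, -0.018, 0, 0, 0, 0],
)

```text
clock: 14.95
tool_pos: [0.4961, -0.1112, 0.1635]
eef_rot: [[-0.0, 0.915, 0.403], [0.0, 0.403, -0.915], [-1.0, -0.0, -0.0]]
wrist_force: [0.2, 0.1, -0.1]
width: 0.0116
```

```bash
python3 - <<'E'
from snap import *
g=snap("w18"); s=g["s"]; print(s["tool_pos"],s["width"],s["wrist_force"],s["clock"],s["eef_rot"].round(4))
a=g["color"][140:235,270:370].astype(float); a=np.clip((a-15)*5,0,255).astype(np.uint8)
cv2.imwrite("pics/w18c.png",cv2.resize(a,None,fx=6,fy=6,interpolation=cv2.INTER_NEAREST))
E
```

```text
[ 0.49606723 -0.11116838  0.16345876] 0.011642710492114782 [ 0.19129968  0.05746038 -0.06760791] 14.95 [[-0.000e+00  9.152e-01  4.030e-01]
 [ 0.000e+00  4.030e-01 -9.152e-01]
 [-1.000e+00 -0.000e+00 -1.000e-04]]
```

View pics/w18c.png

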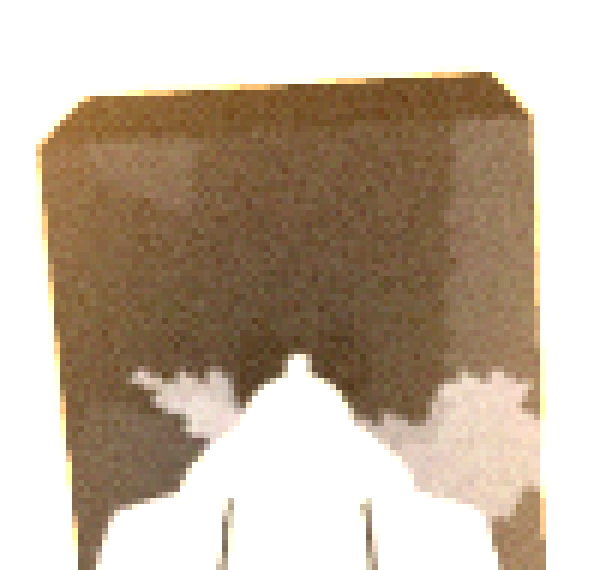

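Centred now: stand edges at 60 and 540, blade at 298. Lowering in stages with force checks.

jog_arm(
  motion=[0.05, 0.003, 0, 0, 0, 0, 0, 0.1, 0.003, 0, 0, 0, 0, 0, 0.15, 0.003, 0, 0, 0, 0, 0, 0.2, 0.003, 0, 0, 0, 0, 0, 0.25, 0.003, 0, 0, 0, 0, 0, 0.25, 0.003, 0, 0, 0, 0, 0],
)

```text
clock: 15.5
tool_pos: [0.4951, -0.1105, 0.1315]
eef_rot: [[-0.003, 0.915, 0.403], [0.001, 0.403, -0.915], [-1.0, -0.002, -0.003]]
wrist_force: [-0.2, 0.1, -0.7]
width: 0.012
```

jog_arm(
  motion=[0.05, 0, 0, 0, 0, 0, 0, 0.1, 0, 0, 0, 0, 0, 0, 0.15, 0, 0, 0, 0, 0, 0, 0.2, 0, 0, 0, 0, 0, 0, 0.24, 0, 0, 0, 0, 0, 0, 0.26, 0, 0, 0, 0, 0, 0, 0.26, 0, 0, 0, 0, 0, 0, 0.26, 0, 0, 0, 0, 0, 0],
)

```text
clock: 16.17
tool_pos: [0.4964, -0.111, 0.1021]
eef_rot: [[-0.0, 0.915, 0.403], [0.0, 0.403, -0.915], [-1.0, -0.0, -0.0]]
wrist_force: [0.4, -0.1, -0.9]
width: 0.0116
```

Now the last 5 mm down onto the guard, gently.

jog_arm(
  motion=[0.015, 0, 0, 0, 0, 0, 0, 0.03, 0, 0, 0, 0, 0, 0, 0.038, 0, 0, 0, 0, 0, 0, 0.038, 0, 0, 0, 0, 0, 0, 0.038, 0, 0, 0, 0, 0, 0],
)

```text
clock: 16.58
tool_pos: [0.4964, -0.111, 0.0977]
eef_rot: [[-0.0, 0.915, 0.403], [0.0, 0.403, -0.915], [-1.0, -0.0, -0.0]]
wrist_force: [0.4, 0.1, 0.9]
width: 0.0117
```

```bash
python3 - <<'E'
from snap import *
s=sense(); print(s["tool_pos"],s["wrist_force"])
g=snap("w20"); s=sense(); print(s["tool_pos"],s["wrist_force"])
E
```

```text
[ 0.49638902 -0.11101067  0.09771881] [0.42746912 0.08788452 0.86121714]
[ 0.49644618 -0.1110462   0.09778773] [0.75863465 0.31232719 0.48084134]
```

View pics/w20.png

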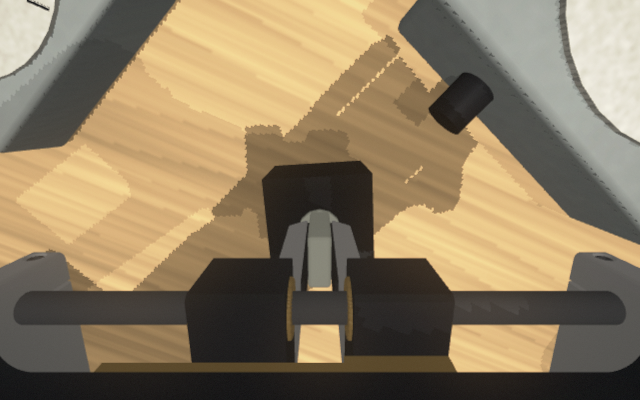

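Same view as at the grasp, within 0.6 mm of home. Releasing.

jog_arm(
  motion=[0.004, 0, 0, 0, 0, 0, 0, 0.004, 0, 0, 0, 0, 0, 0, 0.004, 0, 0, 0, 0, 0, 0.3, 0.004, 0, 0, 0, 0, 0, 0.6, 0.004, 0, 0, 0, 0, 0, 0.6, 0.004, 0, 0, 0, 0, 0, 0.6, 0.004, 0, 0, 0, 0, 0, 0.6, 0.004, 0, 0, 0, 0, 0, 0.6],
)

```text
clock: 17.3
tool_pos: [0.4964, -0.111, 0.0973]
eef_rot: [[0.0, 0.915, 0.403], [0.0, 0.403, -0.915], [-1.0, 0.0, 0.0]]
wrist_force: [0.6, 0.3, -0.4]
width: 0.0484
```

jog_arm(
  motion=[0, 0, 0, 0, 0, 0, 0.8, 0, 0, 0, 0, 0, 0, 0.8, -0.1, 0, 0, 0, 0, 0, 0.8, -0.25, 0, 0, 0, 0, 0, 0.8, -0.5, 0, 0, 0, 0, 0, 0.8, -0.75, 0, 0, 0, 0, 0, 0.8, -0.95, 0, 0, 0, 0, 0, 0.8, -0.95, 0, 0, 0, 0, 0, 0.8],
)

```text
clock: 17.97
tool_pos: [0.5001, -0.1124, 0.2174]
eef_rot: [[0.011, 0.915, 0.403], [-0.004, 0.403, -0.915], [-1.0, 0.008, 0.008]]
wrist_force: [0.1, -0.4, 0.3]
width: 0.0756
```

jog_arm(
  motion=[-0.3, 0, 0, 0, 0, 0, 0.8, -0.5, 0, 0, 0, 0, 0, 0.8, -0.5, 0, 0, 0, 0, 0, 0.8, -0.5, 0, 0, 0, 0, 0, 0.8, -0.5, 0, 0, 0, 0, 0, 0.8],
)

```text
clock: 18.38
tool_pos: [0.4956, -0.1107, 0.2695]
eef_rot: [[-0.002, 0.915, 0.403], [0.001, 0.403, -0.915], [-1.0, -0.002, -0.002]]
wrist_force: [-1.7, -1.0, -0.6]
width: 0.0752
```

```bash
python3 - <<'E'
from snap import *
g=snap("w21"); s=g["s"]; print(s["tool_pos"],s["width"],s["wrist_force"],s["clock"])
u,v=map(int,proj(g,np.array([.496,-.112,.09]),g["T"])); print(u,v)
A=cv2.resize(cv2.convertScaleAbs(g["color"][v-45:v+45,u-50:u+50],alpha=1.5),(400,360),interpolation=cv2.INTER_NEAREST)
t=get_image("top"); pickle.dump(t,open("pics/top21.pkl","wb")); c=get_image("scene"); pickle.dump(c,open("pics/scene21.pkl","wb"))
B=cv2.resize(cv2.convertScaleAbs(c["color"][185:245,240:300],alpha=1.6),(360,360),interpolation=cv2.INTER_CUBIC)
cv2.imwrite("pics/end.png",np.hstack([A,B])); cv2.imwrite("pics/top21.png",t["color"])
E
```

```text
[ 0.49556374 -0.11072458  0.26945993] 0.07518829637278455 [-1.73276619 -1.01047688 -0.58383397] 18.3833
320 182
```

View pics/end.png

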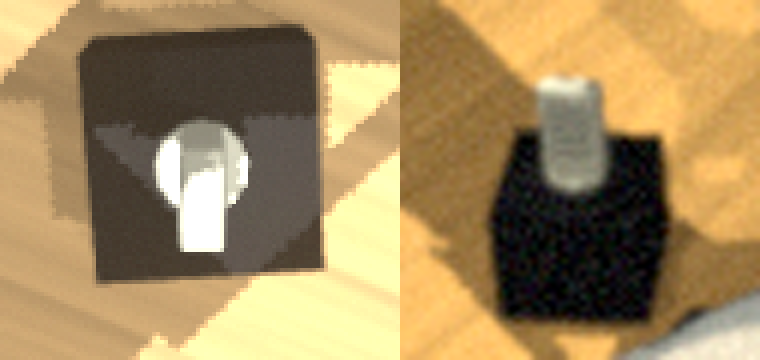

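View pics/top21.png

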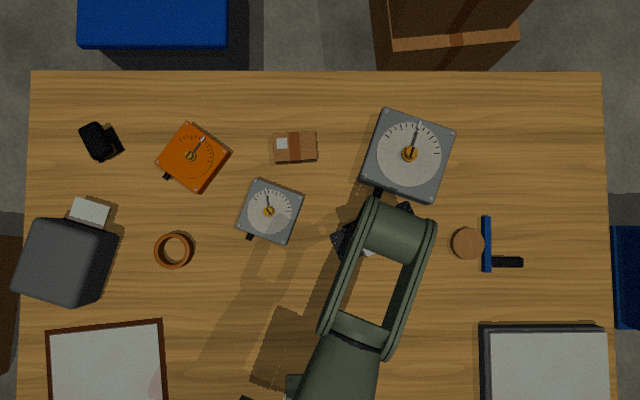

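The tool stands upright and home, the pointer is in line with the tab, and the bystanders look unmoved. I'll do a numeric comparison with the start image, let the arm settle, and hand in.

jog_arm(
  motion=[0, 0, 0, 0, 0, 0, 0.8, 0, 0, 0, 0, 0, 0, 0.8, 0, 0, 0, 0, 0, 0, 0.8, 0, 0, 0, 0, 0, 0, 0.8],
)

```text
clock: 18.87
tool_pos: [0.4963, -0.111, 0.271]
eef_rot: [[-0.0, 0.915, 0.403], [0.0, 0.403, -0.915], [-1.0, -0.0, -0.0]]
wrist_force: [0.2, 0.2, -0.3]
width: 0.0752
```

```bash
python3 - <<'E'
from cell import *
from h import *
a=pickle.load(open("pics/scene0.pkl","rb"))["color"]; c=get_image("scene")["color"]
for n,im in (("start",a),("now",c)):
    r=im[190:222,255:282].astype(int); m=((r.min(2)>85)&(r.max(2)-r.min(2)<45)).astype(np.uint8)
    k=max(cv2.findContours(m,0,2)[0],key=cv2.contourArea); print(n,cv2.boundingRect(k),cv2.contourArea(k))
t0=pickle.load(open("pics/top0.pkl","rb"))["color"]; t1=get_image("top")["color"]
for n,(x,y,w,h) in dict(carton=(265,125,60,45),tape=(145,225,55,50),gun=(440,205,90,75)).items():
    p=cv2.phaseCorrelate(*[np.float64(cv2.cvtColor(i[y:y+h,x:x+w],6)) for i in (t0,t1)]); print(n,p)
print(sense()["wrist_force"],sense()["clock"]); job_done()
E
```

```text
start (8, 8, 10, 4) 20.5
now (8, 8, 9, 4) 18.0
carton ((0.07665148030211455, 0.5082497981842842), 1.0385157886343914)
tape ((0.11701306368350828, -0.05053218904880552), 1.0085558589922168)
gun ((0.0009756420854429848, 0.4514464650760033), 0.9197494875097024)
[ 0.19369458 -0.93634857  0.68239212] 18.9667
the job is handed in; nothing more can be done
```

I took the tuning tool out of its stand and seated it on the slot floor of the brass screw on the small grey control box. I turned the screw about 45° counterclockwise and put the tool back in its stand. The job was handed in at about 19 s on the robot's clock, and no verdict was reported.

- **Pressing and turning:** my wrist-force readings while the blade was in the slot were about 3–4.5 N vertically, with less than 2 N sideways. These were readings at single moments, so I did not record a true peak.
- **Pointer:** before I withdrew the blade, the pointer was within about 0.3° of the tab, which is under 0.5 mm at its tip. The top camera's picture after withdrawal shows the two still in line.
- **Tool:** it stands upright in its stand and is released. The scene camera sees the top of its paddle in the same place as at the start, to about a pixel. The gripper is about 17 cm clear above it.
- **Bystanders:** the carton, tape roll and tape gun show no more than 0.5 pixel of shift in the top camera, which is about 1–2 mm.
- **Disagreement between checks:** my estimates of the screw's centre differed by about 1 mm between views. That did not change the pointer result by more than a fraction of a degree.

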